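# Mark up a lot on the auction table

### The arm

A 7-joint arm with a two-finger parallel gripper is mounted at the origin on the work surface. World frame = base frame: x ahead of the robot, y to its left, z up, the work surface at z = 0. Lengths are in m, angles in rad, forces in N, time in s.
With the tool pointing down it reaches from about 0.4 to 0.85 m from the base axis. Payload 10.4 kg.
Tool frame: the origin (TCP) lies midway between the tips of the shut fingers; the grasp point (between the pads) lies manip.grip_depth behind it (manip.grip_depth is the distance from the TCP to the grasp point, in m); z points along the fingers, x is the direction in which the jaws open and shut, and the axes are right-handed (so a half turn about z gives the same grasp; the last joint's range is limited). The gripper opens to 85 mm and grips with 20 to 120 N. Pads are 22 mm wide; open, the fingers measure 114 mm over their backs; the gripper's body (76 mm by 85 mm) begins 54 mm behind the grasp point. The pads swing forward as they close: fully open they stand 13 mm farther back than shut.
Start: joints at [1.206, 0.332, -0.065, 1.46, 0.022, 1.35, -0.088], TCP at [0.21, -0.589, 0.231] pointing down, gripper open.
Joint ranges: [-2.6, 2.6], [-0.5, 2.12], [-1.47, 1.34], [0.16, 2.42], [-1.27, 4.41], [0.06, 2.06], [-2.6, 2.6]. Speed limits (rad/s): [2.22, 2.22, 2.79, 2.79, 3.14, 3.14, 3.14].

### API

Orientations are given as a unit quaternion [x, y, z, w].
In Python, from workcell import manip gives the robot as it stands. The module is installed in compiled form; this text tells all that it offers.
- The arm moves only by the tool send_rows, never from a script. Its argument "steps" is a list of rows, each a list of 2 entries, a list of its own where there are three numbers: the shift along the tool's x, y, z in m, then the turn about the tool's z in rad. In form: [[[x, y, z], spin], ...]. A call has exactly 8 rows; each row is the pose to reach, as a shift and turn from the pose commanded when the call began, along the tool's axes at that moment; what a row does not reach only later rows make up. A row lasts 1/8 s, in which the tool goes at most 62.5 mm and 10.7 degrees, less where a joint would pass 70% of its speed; a pose out of reach is approached as far as the arm can. A call with a gripper value outside its range is refused whole. "hand" is the opening, from 0 (shut) to 1 (fully open), set as the call begins (left out, the last holds). The fingers move at their own pace and stop on an object; "force" is the grip in N (left out, the last holds). Time passes only in rows, so rows that repeat a pose let the fingers close, or fill a call up. It gives the time, the measured TCP pose, the force and the opening at its end, in the units of the state.
- manip.get_obs(): the state, without advancing time (a new reading comes with each control period).
- manip.camera(name): name is "side" or "top" or "wrist"; returns (picture, depth): 400x640x3 uint8, red, green, blue; 400x640 float32, m along the optical axis (not along the pixel's ray), 0 where there is no reading.
- manip.camera_info(name): a dict with "intrinsics" (3x3 intrinsics, pixels), "dist_coeffs" ([k1, k2, p1, p2, k3] as OpenCV has them; the pictures are not rectified), "pose" (4x4, takes a point from camera to world coordinates); the wrist camera has in their place "T_tool_cam" (4x4, takes a point from camera to tool coordinates, whose origin is the TCP and whose axes are the tool frame's). Camera axes: x right, y up, looking along -z (the intrinsics and any distortion apply to the point x, -y, -z); pixel columns grow to the right and rows downward; lengths in m; the calibration is good to about 2 mm. A picture is of the moment at which its call begins: read the wrist's pose just before it. camera_info takes no time and is no camera call.
- manip.hand_in(): hands the job in, once; it reports no verdict.
The state is a dict: "clock": time; "joint_pos": joint angles; "joint_velocities": joint speeds; "tau": joint torques, N m; "position": TCP position; "ee_rot": TCP orientation; "ft_force": force on the tool from outside, world axes, zero at the start; "torque": the same for the moment, N m; "grip_width": opening from 0.0 (shut) to 1.0 (fully open).
Only numpy, scipy, OpenCV 4.12 (cv2) and the standard library are available. Lean on these libraries where they do the work, as an engineer would, in place of code of your own. Each camera call takes 0.05 s, during which the arm holds its last target.

### The job

Mark up this lot for the sale. Take the tag carrier out of its slotted block and hook it onto the rail in the short loading section between the right-hand post (as the robot sees it) and the dark band, then slide it along the rail, without lifting it off, until its middle is in line with the pointer. Then take the longer of the two wooden rods and put it foot first into the socket of the lot stand so that it stands fully home on the bottom; leave the shorter rod and the goods on the table where they are.

Things in the scene. Friction and masses are not known exactly. Their poses are not given: they have to be found in the camera images.
- rail_top (a point): Top of a fixed horizontal steel rail (16 mm round) at mid-length, 188 mm above the table; y runs along the rail, x across it away from the robot, z up. Posts with black end blocks (24 x 22 x 24 mm, centred on the rail) at y = -280 and +280 mm. A dark band, 12 mm wide, is round the rail at y = -100 mm; the loading section lies between it and the post at y = -280 mm
- pointer (a point): Tip of the fixed lot stand's steel pointer, a cone 24 mm long, 20 mm across, 160 mm above the table, beyond the rail, 29 mm from its axis, aiming at the rail: the tag's middle belongs level with it along the rail. Axes parallel to the rail's. Its upright (20 mm wide, 172 mm high) stands on a 50 mm wide, 6 mm thick strip that runs under the rail to the socket block
- socket (a point): Middle of the mouth of the blind socket hole in the lot stand's wooden block (52 x 52 x 60 mm high) on the robot's side of the rail, 140 mm from the rail's axis. The mouth is 60 mm above the table, the hole 21 mm in diameter with a 2 mm chamfer and 50 mm deep. z up
- tag_grip (a point): Centre of the grey grip block (22 x 22 mm, 44 mm tall) on top of the tag carrier (loose, about 180 g, 180 mm tall). z up, x normal to the tag plate, y along its width. The steel hook below opens to +x, at the start away from the robot (see tag_hook); under it is the white plate, 8 x 90 x 70 mm, centred, 88 to 158 mm below this point
- tag_hook (a point): Underside of the crown of the tag carrier's hook (50 mm wide strip), 28 mm below tag_grip; it rests on the rail's top when hung. Short leg at +x reaches 24 mm below this point; long leg at -x runs to a foot whose top is 58 mm below. Legs 24 mm apart inside, 34 outside. The rail must enter sideways through the 34 mm high mouth between short leg and foot; then lower the carrier
- slotblock: Fixed plywood block (60 x 120 x 45 mm high) in which the tag carrier's plate stands upright in an 11 mm wide, 30 mm deep slot along the block's y; origin under its centre. Lift straight up
- rod_center (a point): Centre of the longer wooden rod (loose, 18 mm in diameter, 150 mm long, about 50 g, a thin dark line 51 mm above its foot), standing in one of two 22 mm holes, 40 mm deep, of the rod block. z along the rod, up
- shortrod_center (a point): Centre of the shorter wooden rod (loose, 18 mm in diameter, 105 mm long), in the other hole; to be left alone
- rodblock: Fixed plywood block, 140 x 60 x 50 mm high; its two holes lie 75 mm apart along its x axis, which is their row; origin under its centre
- jar_mid (a point): Centre of a pink-red jar, 60 mm in diameter, 60 mm high, standing on the table: leave alone
- tallbottle_mid (a point): Centre of a white bottle, 54 mm in diameter, 160 mm high, standing beyond the rail: leave alone
- lotion_mid (a point): Centre of a white bottle, 52 mm in diameter, 130 mm high, standing beyond the rail: leave alone
- tub_mid (a point): Centre of a low amber tub, 80 mm in diameter, 55 mm high: leave alone
- tape_mid (a point): Centre of a roll of tape lying flat, 90 mm in diameter, 45 mm high: leave alone
- can_mid (a point): Centre of a plain metal can, 50 mm in diameter, 110 mm high: leave alone
There are look-alikes about, which are no part of the job. What is shaped like the part that bears pointer but blue or red is not meant.

How it is judged:
By the outcome, as a careful person would: the job done as asked, in the order asked, and still so for the second after the job is handed in, with the robot touching nothing.
It also fails if it takes over 72 s, if anything falls off the work surface, if the arm or the gripper's body presses on something with over 40 N, if the wrist force passes 120 N, or if a joint passes its speed limit or range.

## Working session

There is one attempt and no reset: what is moved stays moved. The work goes in short steps, Python scripts to look and compute and a tool call to move; the robot and the scene stay as the last step left them, time stands still between calls to the robot, and variables do not carry over. Pictures are saved under pics/ and viewed, and the job is handed in when it is done.

Besides the shell and the picture viewer there is one more tool, called after "Emit:" as name([rows], argument=value, ...), one row to a line, values as JSON. send_rows: Moves the arm, as the interface text tells. Its arguments: {"type":"object","properties":{"steps":{"type":"array"},"hand":{"type":"number"},"force":{"type":"number"}},"required":["steps"]}

```bash
mkdir -p pics; cat > h.py <<'E'
import numpy as np, cv2, pickle
from workcell import manip
from scipy.spatial.transform import Rotation as R
def grab(n):
    o=manip.get_obs(); p,d=manip.camera(n); i=manip.camera_info(n)
    T=np.array(i["pose"]) if "pose" in i else None
    if T is None:
        W=np.eye(4);W[:3,:3]=R.from_quat(o["ee_rot"]).as_matrix();W[:3,3]=o["position"];T=W@np.array(i["T_tool_cam"])
    r=dict(img=p,depth=d,K=np.array(i["intrinsics"]),D=np.array(i["dist_coeffs"],float),T=T,obs=o)
    return r
def save(r,f): pickle.dump(r,open(f,'wb'))
def load(f): return pickle.load(open(f,'rb'))
def rays(r,uv):
    q=cv2.undistortPoints(np.array(uv,float).reshape(-1,1,2),r['K'],r['D']).reshape(-1,2)
    d=np.c_[q[:,0],-q[:,1],-np.ones(len(q))]
    return r['T'][:3,3], d@r['T'][:3,:3].T
def onz(r,uv,z):
    o,d=rays(r,uv); return o+d*((z-o[2])/d[:,2])[:,None]
def ondepth(r,uv):
    uv=np.array(uv).reshape(-1,2);o,d=rays(r,uv); z=r['depth'][uv[:,1].astype(int),uv[:,0].astype(int)]
    return o+d*z[:,None]
def proj(r,P):
    P=np.atleast_2d(P);c=(P-r['T'][:3,3])@r['T'][:3,:3]
    return cv2.projectPoints(np.c_[c[:,0],-c[:,1],-c[:,2]],np.zeros(3),np.zeros(3),r['K'],r['D'])[0].reshape(-1,2)
def png(img,f): cv2.imwrite(f,cv2.cvtColor(img,cv2.COLOR_RGB2BGR))
def cloud(r):
    v,u=np.mgrid[:400,:640]; uv=np.c_[u.ravel(),v.ravel()]
    P=ondepth(r,uv).reshape(400,640,3); P[r['depth']==0]=np.nan; return P
E
python3 - <<'E'
from h import *
for n in ['side','top','wrist']:
    r=grab(n); save(r,n+'0.pkl'); png(r['img'],f'pics/{n}0.png'); print(n,r['T'].round(3).tolist(),(r['depth']>0).mean())
print(manip.get_obs(), manip.grip_depth)
E
```

```text
side [[-0.817, 0.325, -0.477, -0.047], [-0.577, -0.425, 0.698, 0.854], [0.024, 0.845, 0.534, 0.778], [0.0, 0.0, 0.0, 1.0]] 0.996015625
top [[0.003, 0.995, -0.102, 0.412], [-1.0, 0.005, 0.016, 0.028], [0.016, 0.102, 0.995, 1.091], [0.0, 0.0, 0.0, 1.0]] 0.9960703125
wrist [[0.335, 0.893, 0.3, 0.285], [-0.942, 0.318, 0.106, -0.563], [-0.001, -0.318, 0.948, 0.373], [0.0, 0.0, 0.0, 1.0]] 0.99599609375
{'clock': 0.15, 'joint_pos': array([ 1.20638636,  0.33273837, -0.06469963,  1.46072559,  0.02155968,
        1.34991089, -0.08848559]), 'joint_velocities': array([-0.00019394, -0.0002279 , -0.00059151, -0.0022957 , -0.00171128,
        0.00034759, -0.00103937]), 'tau': array([-3.64509460e-04, -6.25829601e+01,  4.82806808e-02, -3.91850710e+01,
        1.61461998e-02,  7.59337388e-03,  9.32398819e-06]), 'position': array([ 0.20941436, -0.58857506,  0.23070229]), 'ee_rot': array([ 8.17071875e-01, -5.76535562e-01, -4.47119770e-04, -3.11136570e-04]), 'ft_force': array([-0.51110344, -0.62904132,  0.32004601]), 'torque': array([ 0.03873479, -0.05792979,  0.00827769]), 'grip_width': 0.9997405403911025} 0.0187
```

View pics/side0.png

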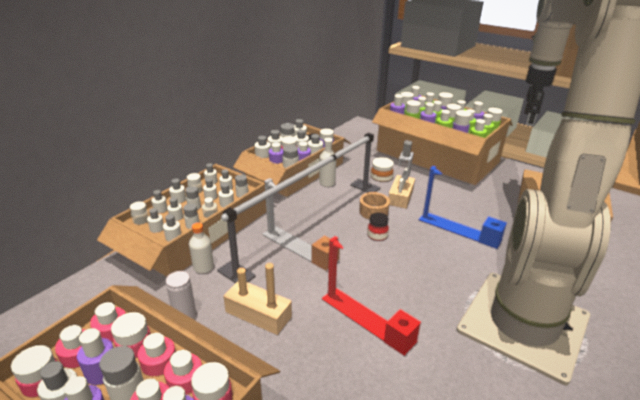

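View pics/top0.png

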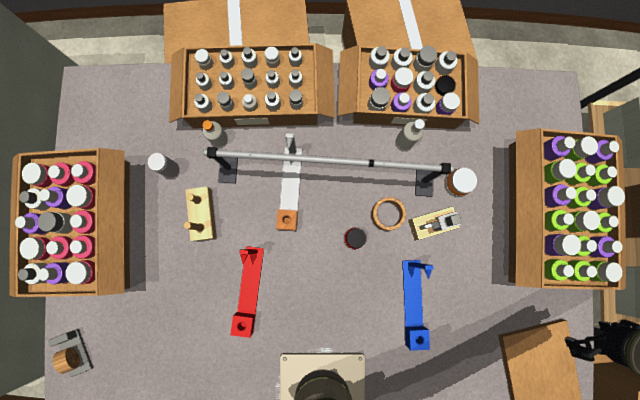

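View pics/wrist0.png

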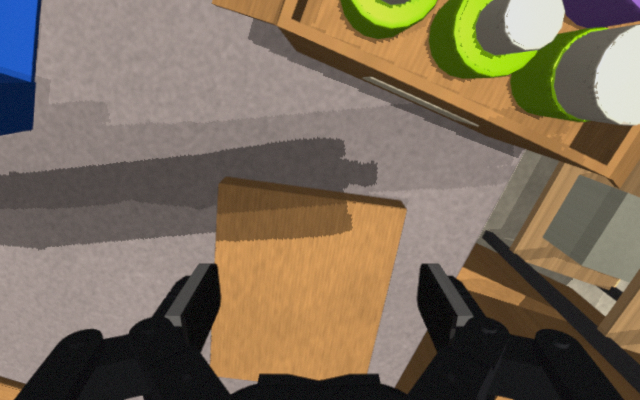

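The top view shows the rail from (212,153) to (445,168), with the dark band at (371,162). The wood-and-steel lot stand has its socket at (287,218) and its pointer near (290,150). The tag block is at (436,223), and the rod block is at (200,213) with its rods at (195,198) and (190,226). The red stand at (247,290) and the blue one at (415,300) are the look-alikes. I'll enlarge and measure.

```bash
python3 - <<'E'
from h import *
t=load('top0.pkl'); s=load('side0.pkl')
a=cv2.resize(t['img'][125:250,170:330],None,fx=5,fy=5,interpolation=cv2.INTER_CUBIC)[:600]
png(a,'pics/c1.png')
a=cv2.resize(t['img'][135:255,340:490],None,fx=5,fy=5,interpolation=cv2.INTER_CUBIC)[:600]
png(a,'pics/c2.png')
a=cv2.resize(s['img'][130:340,200:420],None,fx=2.8,fy=2.8,interpolation=cv2.INTER_CUBIC)[:600]
png(a,'pics/c3.png')
for n,uv in dict(band=(371,162),lp=(212,153),rp=(445,168),mid=(330,160),sock=(287,218),grip=(452,222),rodA=(195,198),rodB=(190,226),ptop=(290,140),tub=(461,180),jar=(355,238),lot=(415,130),table=(300,260)).items():
    print(n,ondepth(t,uv).round(4))
E
```

```text
band [[ 0.6064 -0.1093  0.1896]]
lp [[0.6249 0.2661 0.1945]]
rp [[ 0.5933 -0.2864  0.1925]]
mid [[ 0.6103 -0.0122  0.1897]]
sock [[0.485  0.0994 0.0094]]
grip [[ 0.4644 -0.2978  0.1963]]
rodA [[0.5296 0.3325 0.0963]]
rodB [[0.4542 0.3226 0.1607]]
ptop [[0.6643 0.0841 0.1673]]
tub [[ 0.5879 -0.3779  0.0565]]
jar [[ 0.4294 -0.0842  0.0606]]
lot [[ 0.7029 -0.2321  0.1345]]
table [[0.3689 0.0626 0.0026]]
```

View pics/c1.png

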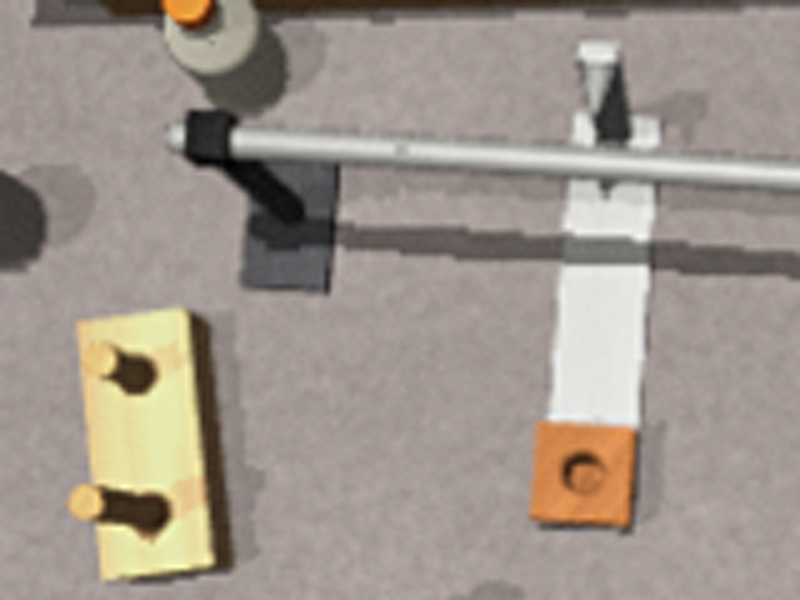

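View pics/c2.png

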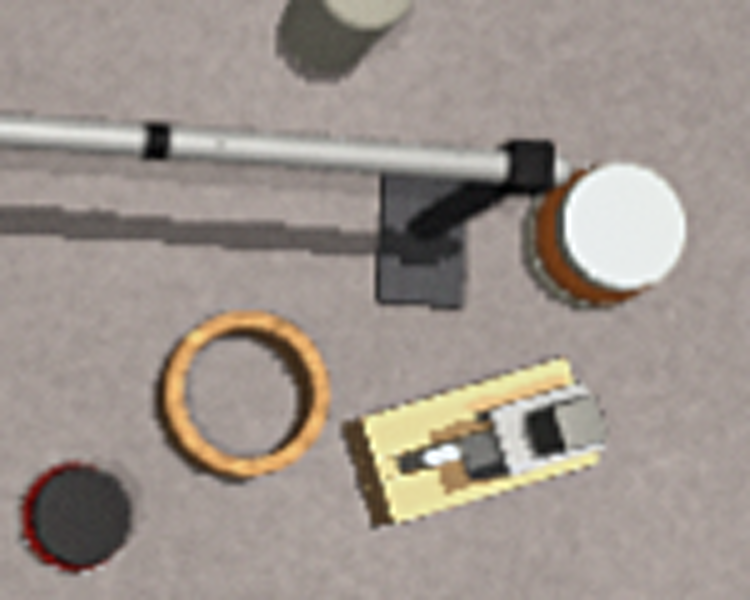

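View pics/c3.png

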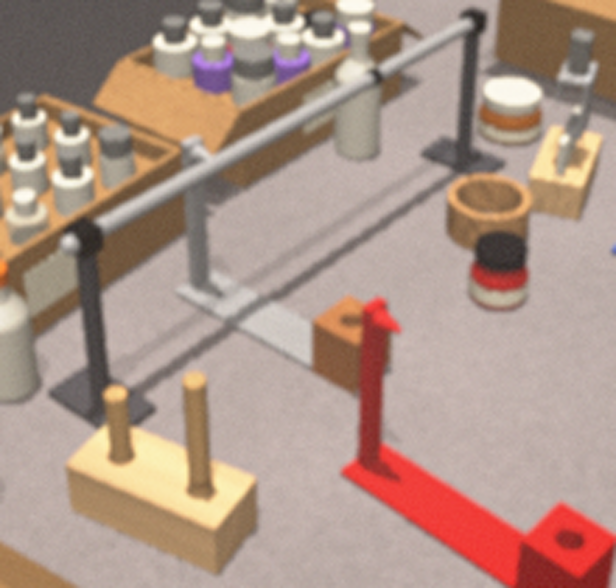

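The longer rod is the near one in the row, seen in the top picture at (190,226). Its top reads z=0.160, which matches 10+150 mm. The real stand is the wood/steel one with its socket at (287,218). The tag grip reads z=0.196, which fits 173+22. Next I'll measure more finely.

```bash
python3 - <<'E'
from h import *
t=load('top0.pkl'); img=t['img'].astype(int); C=cloud(t)
hsv=cv2.cvtColor(t['img'],cv2.COLOR_RGB2HSV)
def cen(m,z):
    v,u=np.nonzero(m); return np.array([u.mean(),v.mean()]),onz(t,[[u.mean(),v.mean()]],z)[0].round(4),len(u)
Z=C[...,2]; X=C[...,0];Y=C[...,1]
# rail
m=(Z>.17)&(Z<.2)&(abs(X-.61)<.04)&(Y<.25)&(Y>-.27)
us=[];cs=[]
for u in range(225,435):
    col=np.nonzero(m[:,u]&(np.arange(400)>145)&(np.arange(400)<175))[0]
    if 3<=len(col)<=9: us.append(u);cs.append(col.mean())
P=onz(t,np.c_[us,cs],.18)
k=np.polyfit(P[:,1],P[:,0],1); r=P[:,0]-np.polyval(k,P[:,1]); print('rail x=k*y+c',k,r.std(),len(us),'yaw',np.degrees(-np.arctan(k[0])))
dark=(img.max(2)<60)
for n,(u0,u1,v0,v1) in dict(L=(205,219,145,160),band=(366,376,156,168),Rr=(440,452,162,175)).items():
    mm=np.zeros_like(dark);mm[v0:v1,u0:u1]=1; print(n,cen(mm&dark&(Z>.15),.185 if n!='band' else .186))
# block rect fits
def top(zlo,zhi,box,name,zt):
    u0,u1,v0,v1=box; mm=np.zeros(Z.shape,np.uint8); mm[v0:v1,u0:u1]=((Z>zlo)&(Z<zhi))[v0:v1,u0:u1]
    v,u=np.nonzero(mm); W=onz(t,np.c_[u,v],zt)[:,:2]
    rc=cv2.minAreaRect((W*1000).astype(np.float32)); print(name,len(u),rc)
top(.052,.068,(270,305,200,240),'socketblk',.06)
top(.042,.058,(180,225,180,250),'rodblk',.05)
top(.037,.053,(405,470,200,245),'slotblk',.045)
# rods
for n,b,z0,zt in(('long',(180,200,215,240),.14,.16),('short',(185,205,185,210),.095,.115),('grip',(440,470,205,230),.185,.195),('pointer',(280,300,130,160),.15,.16)):
    u0,u1,v0,v1=b;mm=np.zeros(Z.shape,bool);mm[v0:v1,u0:u1]=1; mm&=(Z>z0); print(n,cen(mm,zt), Z[mm].max(), Z[mm].min())
# socket mouth dark hole
E
```

```text
rail x=k*y+c [0.06107689 0.61383524] 0.0007920172314332098 210 yaw -3.495106192543713
L (array([211.64705882, 152.33333333]), array([0.6288, 0.2696, 0.185 ]), 102)
band (array([371.06666667, 162.93333333]), array([ 0.6049, -0.11  ,  0.186 ]), 30)
Rr (array([445.37254902, 168.2254902 ]), array([ 0.5943, -0.2899,  0.185 ]), 102)
socketblk 343 ((479.1252746582031, 97.46802520751953), (52.42335891723633, 52.234153747558594), 86.39107513427734)
rodblk 991 ((494.3212585449219, 334.7869873046875), (141.61184692382812, 63.53556823730469), 7.523585319519043)
slotblk 590 ((480.0867004394531, -296.2593994140625), (83.45095825195312, 137.07662963867188), 15.502540588378906)
long (array([187.88135593, 225.08474576]), array([0.4564, 0.3281, 0.16  ]), 59) 0.16437293692032406 0.14078366232910366
short (array([190.9137931 , 196.68965517]), array([0.5306, 0.3374, 0.115 ]), 58) 0.1200795785988098 0.09565745432894424
grip (array([454.9223301 , 219.21359223]), array([ 0.4711, -0.3056,  0.195 ]), 103) 0.19894008324691226 0.18514746712389352
pointer (array([289.23383085, 148.8159204 ]), array([0.6441, 0.0861, 0.16  ]), 201) 0.19237011627903278 0.15013284523125636
```

Emit:
send_rows([
  [[0, 0, -0.04], 0],
  [[-0.01, -0.02, -0.08], 0],
  [[-0.04, -0.07, -0.08], 0],
  [[-0.07, -0.13, -0.08], 0],
  [[-0.1, -0.19, -0.08], 0],
  [[-0.13, -0.25, -0.08], 0],
  [[-0.16, -0.3, -0.08], 0],
  [[-0.18, -0.34, -0.08], 0],
], hand=1)

```text
clock: 1.15
position: [0.4707, -0.3031, 0.3114]
ee_rot: [0.817, -0.576, 0.0, -0.0]
ft_force: [1.1, -1.6, -0.7]
grip_width: 1.002
```

```bash
python3 - <<'E'
from h import *
r=grab('wrist'); save(r,'w1.pkl'); png(r['img'],'pics/w1.png'); o=manip.get_obs(); print(o['position'],o['ee_rot'],o['ft_force'],o['clock'])
t=load('top0.pkl');s=load('side0.pkl')
tip=[.6466,.0872,.16]; print(proj(t,tip),proj(s,tip))
a=cv2.resize(s['img'][170:250,240:340],None,fx=6,fy=6,interpolation=cv2.INTER_CUBIC);png(a,'pics/c4.png')
a=cv2.resize(t['img'][125:175,265:315],None,fx=10,fy=10,interpolation=cv2.INTER_CUBIC);png(a,'pics/c5.png')
E
```

```text
[ 0.47566111 -0.29605051  0.31120399] [ 8.19903171e-01 -5.72498933e-01 -2.56182747e-06 -1.93962927e-03] [ 2.45935317  7.22462586 -0.06267606] 1.2
[[288.79390985 147.81513716]] [[276.52902119 186.66374754]]
```

View pics/w1.png

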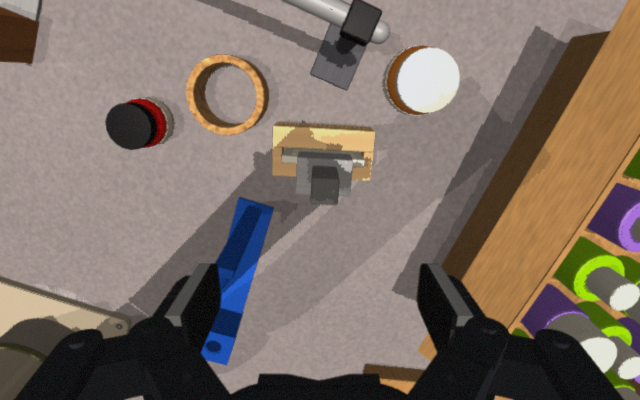

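View pics/c4.png

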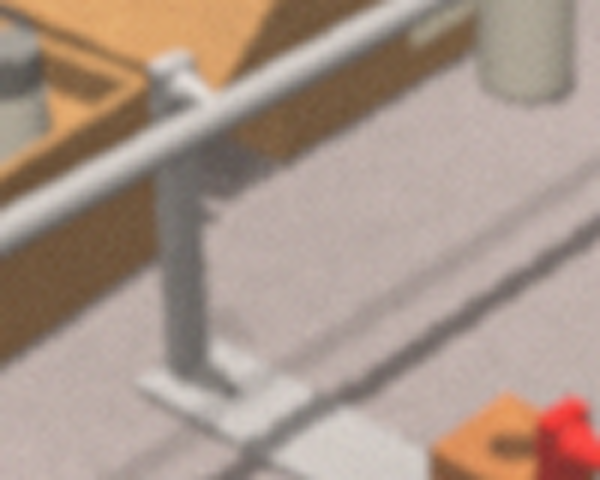

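View pics/c5.png

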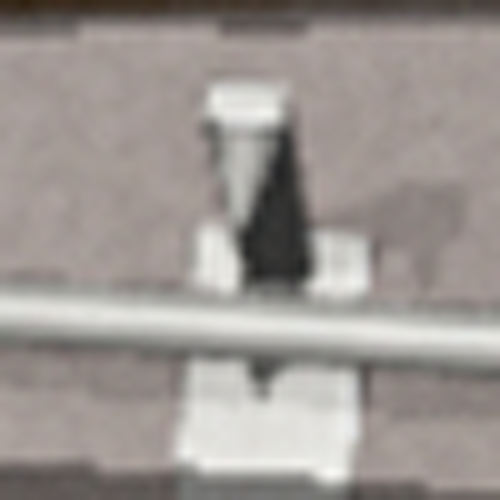

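The wrist view shows the tag block's top at (323,152) and the grey grip at (324,185), well aligned with the tool. The pointer tip, seen in the top picture at (288.8,148.5), matches the position predicted from the socket at (288.8,147.8). I'll take another picture now the arm has settled and measure the grip.

```bash
python3 - <<'E'
from h import *
r=grab('wrist'); save(r,'w2.pkl'); o=manip.get_obs(); print(r['obs']['position'],o['position'],o['ee_rot'],o['clock'])
C=cloud(r);Z=C[...,2]
def rect(zlo,zhi,zt,n):
    m=np.zeros(Z.shape,bool);m[100:230,250:400]=1
    m&=(Z>zlo)&(Z<zhi)&(np.hypot(C[...,0]-.475,C[...,1]+.3)<.1)
    v,u=np.nonzero(m);W=onz(r,np.c_[u,v],zt)[:,:2]; rc=cv2.minAreaRect((W*1000).astype(np.float32));print(n,len(u),rc,W.mean(0),Z[m].mean())
    return m
m=rect(.189,.21,.195,'grip'); rect(.18,.21,.195,'grip2'); rect(.036,.053,.045,'block')
img=r['img'].copy(); img[m]=(255,0,0); png(cv2.resize(img[100:230,250:400],None,fx=4,fy=4),'pics/w2.png')
x=R.from_quat(o['ee_rot']).as_matrix(); print(x.round(4))
E
```

```text
[ 0.47566111 -0.29605051  0.31120399] [ 0.47361844 -0.29892095  0.31115319] [ 8.19915199e-01 -5.72483295e-01 -1.18773781e-04 -1.38880333e-03] 1.25
grip 759 ((471.90972900390625, -308.7601623535156), (22.849628448486328, 21.800643920898438), 16.881244659423828) [ 0.47202313 -0.308703  ] 0.19445757318666812
grip2 844 ((473.18096923828125, -308.4092712402344), (25.634899139404297, 21.92919158935547), 20.075416564941406) [ 0.47315268 -0.30822355] 0.19346686284454034
block 3408 ((471.0837097167969, -293.001953125), (87.50627136230469, 162.27427673339844), 1.2538009881973267) [ 0.4798277 -0.2974934] 0.044663310513270486
[[ 0.3445 -0.9388  0.0014]
 [-0.9388 -0.3445  0.0024]
 [-0.0018 -0.0021 -1.    ]]
```

View pics/w2.png

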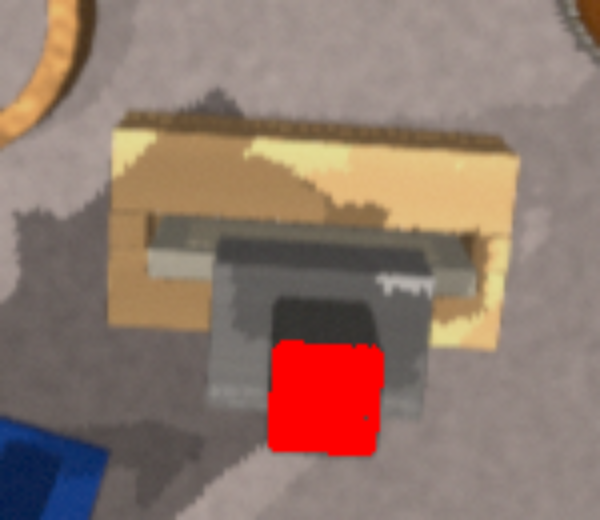

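Emit:
send_rows([
  [[0.004, -0.001, 0.01], 0.02],
  [[0.004, -0.001, 0.02], 0.05],
  [[0.004, -0.001, 0.03], 0.05],
  [[0.004, -0.001, 0.04], 0.05],
  [[0.004, -0.001, 0.04], 0.05],
  [[0.004, -0.001, 0.04], 0.05],
  [[0.004, -0.001, 0.04], 0.05],
  [[0.004, -0.001, 0.04], 0.05],
])

```text
clock: 2.25
position: [0.4719, -0.3088, 0.2716]
ee_rot: [0.802, -0.597, 0.0, 0.0]
ft_force: [-0.1, 0.4, -0.0]
grip_width: 0.996
```

```bash
cat > grip.py <<'E'
from h import *
r=grab('wrist'); save(r,'w3.pkl'); o=manip.get_obs(); print(r['obs']['position'],o['position'],o['ft_force'],o['clock'])
C=cloud(r);Z=C[...,2]
m=(Z>.189)&(Z<.21)&(np.hypot(C[...,0]-.472,C[...,1]+.308)<.04)
v,u=np.nonzero(m);W=onz(r,np.c_[u,v],.195)[:,:2]; rc=cv2.minAreaRect((W*1000).astype(np.float32));print(len(u),rc,W.mean(0),Z[m].mean())
x=R.from_quat(o['ee_rot']).as_matrix(); print(x.round(4)); c=np.array(rc[0])/1000
d=np.r_[c-o['position'][:2],0]; print('tool delta',(d@x).round(4),'tool yaw',np.degrees(np.arctan2(x[1,0],x[0,0])))
png(r['img'],'pics/w3.png')
E
python3 grip.py
```

```text
[ 0.47191775 -0.30875973  0.27161732] [ 0.47189718 -0.30875966  0.27156456] [ 0.25660304 -0.2750921   0.26732623] 2.3
1026 ((472.42730712890625, -308.852783203125), (22.809307098388672, 21.59404945373535), 16.70674705505371) [ 0.47221183 -0.30880665] 0.19437310034931096
[[ 2.878e-01 -9.577e-01  4.000e-04]
 [-9.577e-01 -2.878e-01 -3.000e-04]
 [ 4.000e-04 -3.000e-04 -1.000e+00]]
tool delta [ 0.0002 -0.0005  0.    ] tool yaw -73.27546001305764
```

View pics/w3.png

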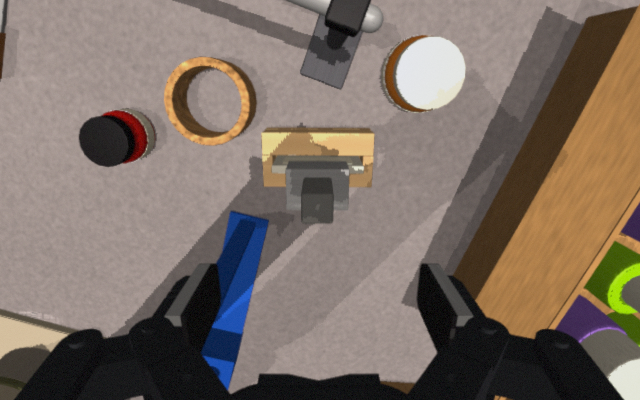

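Emit:
send_rows([
  [[0, 0, 0.02], 0],
  [[0, 0, 0.04], 0],
  [[0, 0, 0.06], 0],
  [[0, 0, 0.08], 0],
  [[0, 0, 0.1], 0],
  [[0, 0, 0.113], 0],
  [[0, 0, 0.113], 0],
  [[0, 0, 0.113], 0],
])

```text
clock: 3.3
position: [0.4722, -0.3089, 0.1591]
ee_rot: [0.802, -0.597, 0.001, -0.0]
ft_force: [1.2, -0.8, 0.8]
grip_width: 1.001
```

Emit:
send_rows([
  [[0, 0, 0], 0],
  [[0, 0, 0], 0],
  [[0, 0, 0], 0],
  [[0, 0, 0], 0],
  [[0, 0, 0], 0],
  [[0, 0, 0], 0],
  [[0, 0, 0], 0],
  [[0, 0, 0], 0],
], hand=0, force=60)

```text
clock: 4.3
position: [0.4719, -0.3087, 0.1585]
ee_rot: [0.802, -0.597, 0.0, -0.0]
ft_force: [-1.6, 1.5, 4.1]
grip_width: 0.251
```

Emit:
send_rows([
  [[0, 0, -0.005], 0],
  [[0, 0, -0.015], 0],
  [[0, 0, -0.03], 0],
  [[0, 0, -0.045], 0],
  [[0, 0, -0.06], 0],
  [[0, 0, -0.07], 0],
  [[0, 0, -0.076], 0],
  [[0, 0, -0.076], 0],
])

```text
clock: 5.3
position: [0.4719, -0.3088, 0.2345]
ee_rot: [0.802, -0.597, 0.0, 0.0]
ft_force: [-0.1, 0.6, -3.1]
grip_width: 0.251
```

```bash
python3 - <<'E'
from h import *
s=grab('side'); save(s,'s1.pkl'); o=manip.get_obs(); print(o['position'],o['ft_force'],o['clock'],o['grip_width'])
a=cv2.resize(s['img'][100:240,330:450],None,fx=4,fy=4,interpolation=cv2.INTER_CUBIC);png(a,'pics/s1.png')
x=R.from_quat(o['ee_rot']).as_matrix()
rm=np.array([.6116,-.010]);ry=np.array([.061,.998]);rx=np.array([.998,-.061])
for q in (-.06,0): 
    tgt=rm+q*rx-.190*ry
    d=np.r_[tgt-o['position'][:2],0]; print(q,tgt,'tool delta',(d@x).round(4))
print(np.degrees(np.arctan2(x[1,0],x[0,0])))
E
```

```text
[ 0.47169369 -0.30867078  0.23404149] [ 0.59844048 -0.24419655 -1.86223745] 5.35 0.2501466834101179
-0.06 [ 0.54013 -0.19596] tool delta [-0.0883 -0.098  -0.    ]
0 [ 0.60001 -0.19962] tool delta [-0.0675 -0.1543 -0.    ]
-73.2802078133363
```

View pics/s1.png

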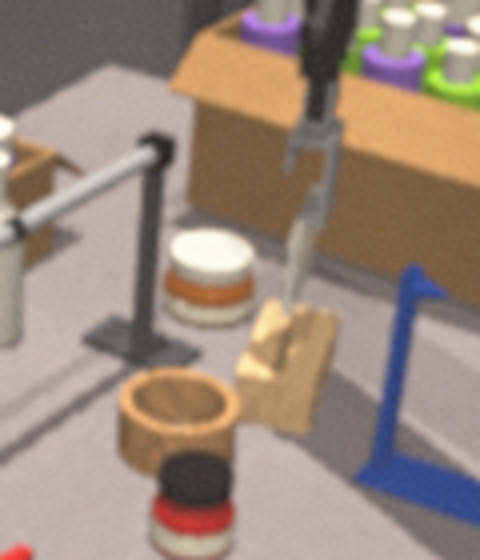

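The carrier is out of its slot, with the hook opening towards the rail. Next I move to a spot 60 mm short of the rail and turn it into line.

Emit:
send_rows([
  [[-0.01, -0.01, 0], 0.03],
  [[-0.025, -0.025, 0], 0.08],
  [[-0.04, -0.045, 0], 0.15],
  [[-0.055, -0.06, 0], 0.22],
  [[-0.07, -0.08, 0], 0.29],
  [[-0.08, -0.09, 0], 0.34],
  [[-0.088, -0.098, 0], 0.353],
  [[-0.088, -0.098, 0], 0.353],
])

```text
clock: 6.35
position: [0.5405, -0.1955, 0.234]
ee_rot: [-0.686, 0.728, 0.0, -0.0]
ft_force: [-0.1, -0.0, -2.4]
grip_width: 0.251
```

```bash
python3 - <<'E'
from h import *
s=grab('side'); save(s,'s2.pkl'); w=grab('wrist'); save(w,'w4.pkl');t=grab('top');save(t,'t2.pkl'); o=manip.get_obs(); print(o['position'],o['ft_force'],o['clock'],o['grip_width'])
a=cv2.resize(s['img'][100:240,300:440],None,fx=4,fy=4,interpolation=cv2.INTER_CUBIC);png(a,'pics/s2.png')
png(w['img'],'pics/w4.png')
a=cv2.resize(t['img'][130:230,360:480],None,fx=5,fy=5,interpolation=cv2.INTER_CUBIC);png(a,'pics/t2.png')
x=R.from_quat(o['ee_rot']).as_matrix();print(np.degrees(np.arctan2(x[1,0],x[0,0])))
E
```

```text
[ 0.53991056 -0.19714598  0.2341772 ] [ 0.60031972 -0.46101722 -1.93784001] 6.5 0.24798483678302416
-93.53483742796291
```

View pics/s2.png

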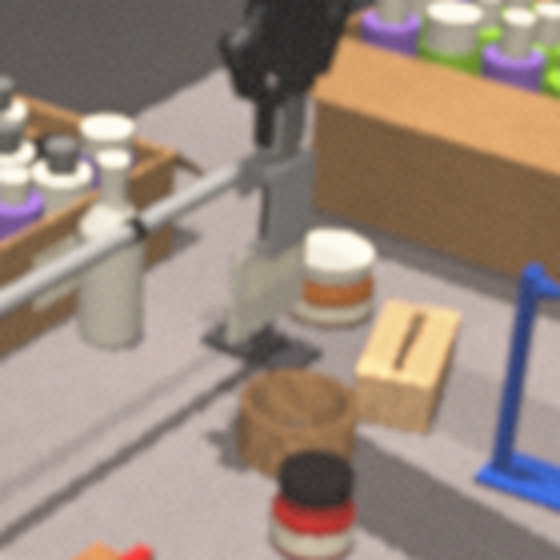

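View pics/w4.png

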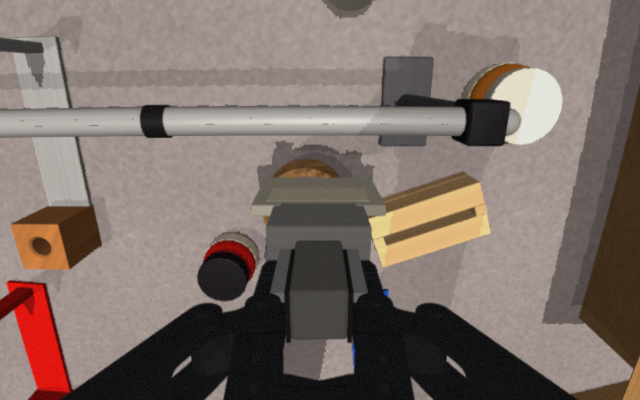

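View pics/t2.png

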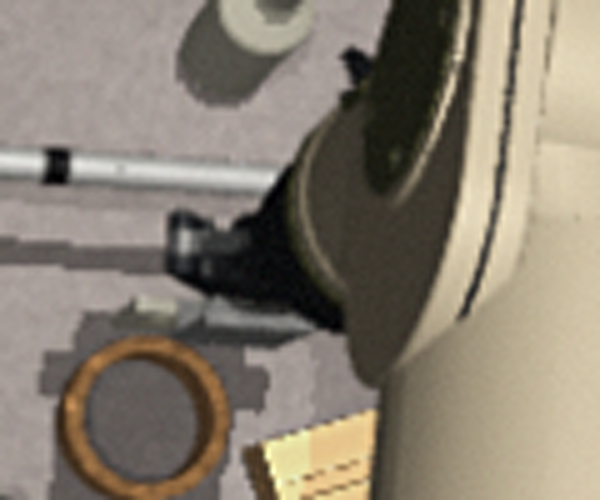

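The wrist view shows the carrier square to the rail and well between the band at (153,121) and the post at (485,122). Before going in I'll measure the rail from this view, along with the hook's position relative to the tool.

```bash
python3 - <<'E'
from h import *
w=load('w4.pkl');C=cloud(w);Z=C[...,2]
us=[];vs=[]
for u in range(180,455):
    col=np.nonzero((Z[80:150,u]>.165)&(Z[80:150,u]<.2))[0]+80
    if len(col)>10: us.append(u);vs.append((col.min()+col.max())/2)
P=onz(w,np.c_[us,vs],.18); k=np.polyfit(P[:,1],P[:,0],1);print('rail',k,'x at y=-.2',np.polyval(k,-.2),'top view', .6116+.0611*(-.19),np.degrees(np.arctan(-k[0])))
o=w['obs'];x=R.from_quat(o['ee_rot']).as_matrix();print(o['position'])
# top of rail z
print('railtop z',np.nanpercentile(Z[110:135,200:440],[50,90,98]))
# grip top, crown
L=(C-o['position'])@x
for v in range(190,345,6): print(v, L[v,318].round(4), Z[v,318].round(4))
m=(Z>.262)&(Z<.277)&(abs(L[...,0])<.014)&(abs(L[...,1])<.03); print('grip top tool',m.sum(),[np.nanpercentile(L[m][:,i],[2,98]) for i in(0,1)])
E
```

```text
rail [0.06338486 0.61255448] x at y=-.2 0.599877508981236 top view 0.599991 -3.6268328197379196
[ 0.54013876 -0.1964232   0.23403672]
railtop z [0.18699919 0.18824601 0.18884212]
190 [ 0.0013 -0.0039  0.1036] 0.1304
196 [ 0.0013 -0.0038  0.0898] 0.1442
202 [ 0.0013 -0.0037  0.0774] 0.1566
208 [ 0.0014 -0.0164  0.0317] 0.2024
214 [ 0.0014 -0.016   0.0237] 0.2103
220 [ 0.0014 -0.016   0.0156] 0.2184
226 [ 0.0014 -0.0162  0.0079] 0.2261
232 [ 0.0014 -0.0133  0.0073] 0.2267
238 [ 0.0014 -0.0098  0.0082] 0.2258
244 [ 0.0014 -0.0102  0.0011] 0.2329
250 [ 0.0014 -0.0104 -0.0052] 0.2393
256 [ 0.0014 -0.01   -0.0101] 0.2441
262 [ 0.0014 -0.0109 -0.0168] 0.2508
268 [ 0.0014 -0.0103 -0.0205] 0.2545
274 [ 0.0014 -0.0105 -0.0255] 0.2595
280 [ 0.0014 -0.0107 -0.03  ] 0.264
286 [ 0.0014 -0.0102 -0.0332] 0.2672
292 [ 0.0014 -0.0092 -0.0355] 0.2695
298 [ 0.0014 -0.0076 -0.0368] 0.2709
304 [ 0.0014 -0.0045 -0.0361] 0.2701
310 [ 0.0014 -0.0029 -0.0374] 0.2714
316 [ 0.0014  0.0004 -0.0365] 0.2706
322 [ 0.0014  0.0036 -0.0358] 0.2699
328 [ 0.0014  0.0054 -0.0369] 0.2709
334 [ 0.0014  0.0083 -0.0367] 0.2707
340 [0.0011 0.2462 0.2338] 0.0004
grip top tool 4478 [array([-0.01253308,  0.01375752]), array([-0.01067671,  0.01041732])]
```

Emit:
send_rows([
  [[0, -0.01, 0], 0],
  [[0, -0.02, 0], 0],
  [[0, -0.03, 0], 0],
  [[0, -0.04, 0], 0],
  [[0, -0.05, 0], 0],
  [[0, -0.06, 0], 0],
  [[0, -0.06, 0], 0],
  [[0, -0.06, 0], 0],
])

```text
clock: 7.5
position: [0.6001, -0.2, 0.2343]
ee_rot: [-0.685, 0.728, 0.0, -0.0]
ft_force: [0.3, 0.2, -1.9]
grip_width: 0.251
```

```bash
python3 - <<'E'
from h import *
w=grab('wrist'); save(w,'w5.pkl'); o=manip.get_obs(); print(o['position'],o['ft_force'],o['clock'],o['grip_width'])
png(w['img'],'pics/w5.png')
s=grab('side'); a=cv2.resize(s['img'][100:240,300:440],None,fx=4,fy=4,interpolation=cv2.INTER_CUBIC);png(a,'pics/s3.png')
C=cloud(w);Z=C[...,2]
us=[];vs=[]
for u in list(range(160,250))+list(range(390,430)):
    col=np.nonzero((Z[180:290,u]>.165)&(Z[180:290,u]<.2))[0]+180
    if len(col)>10: us.append(u);vs.append((col.min()+col.max())/2)
P=onz(w,np.c_[us,vs],.18); k,c=np.polyfit(P[:,1],P[:,0],1); p=o['position'];print(k,c,'tcp off rail',(p[0]-(k*p[1]+c)), len(us))
E
```

```text
[ 0.5999835  -0.19998301  0.23435369] [ 0.27457651 -0.12553905 -2.69011144] 7.55 0.24989281273305267
0.061174663895834244 0.6124240765217673 tcp off rail -0.00020668275947488546 130
```

View pics/w5.png

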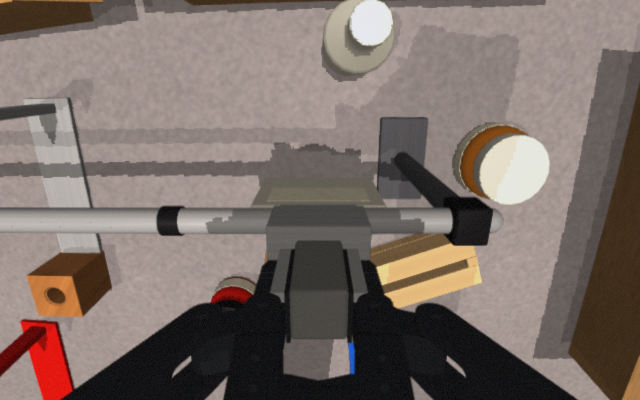

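View pics/s3.png

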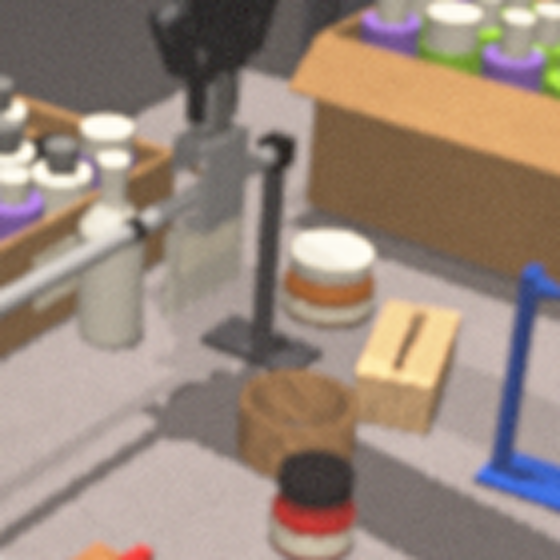

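The rail is through the mouth and centred to 0.2 mm. Lowering.

Emit:
send_rows([
  [[0, 0, 0.006], 0],
  [[0, 0, 0.012], 0],
  [[0, 0, 0.018], 0],
  [[0, 0, 0.024], 0],
  [[0, 0, 0.028], 0],
  [[0, 0, 0.031], 0],
  [[0, 0, 0.033], 0],
  [[0, 0, 0.033], 0],
])

```text
clock: 8.6
position: [0.6003, -0.2, 0.2015]
ee_rot: [-0.685, 0.728, -0.0, 0.0]
ft_force: [-0.4, -0.1, -2.2]
grip_width: 0.25
```

Emit:
send_rows([
  [[0, 0, 0.0005], 0],
  [[0, 0, 0.001], 0],
  [[0, 0, 0.001], 0],
  [[0, 0, 0.0015], 0],
  [[0, 0, 0.0015], 0],
  [[0, 0, 0.0015], 0],
  [[0, 0, 0.0015], 0],
  [[0, 0, 0.0015], 0],
])

```text
clock: 9.6
position: [0.6004, -0.1999, 0.2013]
ee_rot: [-0.685, 0.728, -0.001, 0.0]
ft_force: [-3.5, 1.4, 9.2]
grip_width: 0.25
```

```bash
python3 - <<'E'
from h import *
o=manip.get_obs(); p=o['position'];print(p,o['ft_force'],o['clock'])
s=grab('side'); a=cv2.resize(s['img'][100:240,300:440],None,fx=4,fy=4,interpolation=cv2.INTER_CUBIC);png(a,'pics/s4.png')
x=R.from_quat(o['ee_rot']).as_matrix()
tip=np.array([.6466,.0872]); ry=np.array([.0611,.998]); dist=(tip-p[:2])@ry
on=np.array([.6124+.0611*(p[1]+dist*.998),p[1]+dist*.998]); print(dist,on,(np.r_[on-p[:2],0]@x).round(4))
E
```

```text
[ 0.60042795 -0.1999477   0.20129197] [-3.51965302  1.38294804  9.24279829] 9.6
0.28939451973001334 [0.61782984 0.08886803] [-2.893e-01  3.000e-04 -2.000e-04]
```

View pics/s4.png

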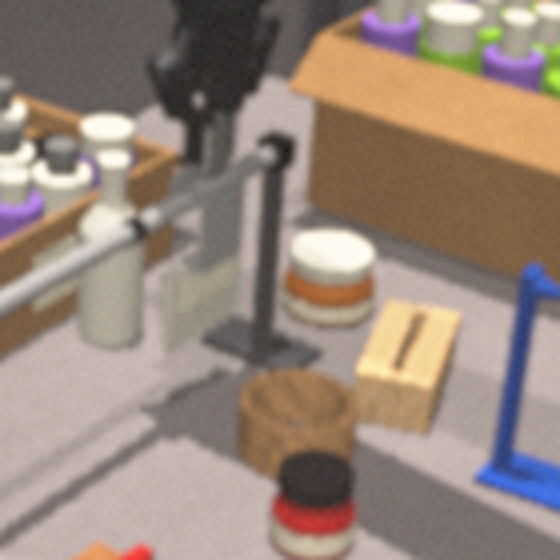

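The hook is seated on the rail and shows contact force. I'll ease off the pressure and slide.

Emit:
send_rows([
  [[-0.004, 0, -0.001], 0],
  [[-0.018, 0, -0.001], 0],
  [[-0.036, 0, -0.001], 0],
  [[-0.056, 0, -0.001], 0],
  [[-0.076, 0, -0.001], 0],
  [[-0.096, 0, -0.001], 0],
  [[-0.112, 0, -0.001], 0],
  [[-0.12, 0, -0.001], 0],
])

```text
clock: 10.65
position: [0.6078, -0.0779, 0.2013]
ee_rot: [-0.686, 0.728, -0.0, 0.0]
ft_force: [-0.7, -4.5, 5.7]
grip_width: 0.247
```

Emit:
send_rows([
  [[-0.008, 0, 0], 0],
  [[-0.024, 0, 0], 0],
  [[-0.044, 0, 0], 0],
  [[-0.064, 0, 0], 0],
  [[-0.084, 0, 0], 0],
  [[-0.104, 0, 0], 0],
  [[-0.116, 0, 0], 0],
  [[-0.12, 0, 0], 0],
])

```text
clock: 11.65
position: [0.6147, 0.0416, 0.2013]
ee_rot: [-0.686, 0.728, -0.0, 0.0]
ft_force: [-0.8, -5.0, 7.6]
grip_width: 0.246
```

```bash
cat > slide.py <<'E'
from h import *
import sys
w=grab('wrist'); save(w,'w6.pkl'); o=manip.get_obs(); p=o['position'];print(p,o['ft_force'],o['clock'])
png(w['img'],'pics/%s.png'%sys.argv[1])
x=R.from_quat(o['ee_rot']).as_matrix(); print(np.degrees(np.arctan2(x[1,0],x[0,0])))
tip=np.array([.6466,.0872]); ry=np.array([.0611,.998]); dist=(tip-p[:2])@ry
on=np.array([.6124+.0611*(p[1]+dist*.998),p[1]+dist*.998]); print(dist,on,(np.r_[on-p[:2],0]@x).round(4))
E
python3 slide.py w6
```

```text
[0.61471961 0.04185062 0.20131915] [-1.39092114 -1.54458406  6.11396708] 11.7
-93.38756569302751
0.047206571370033604 [0.61783563 0.08896278] [-0.0472 -0.0003  0.    ]
```

View pics/w6.png

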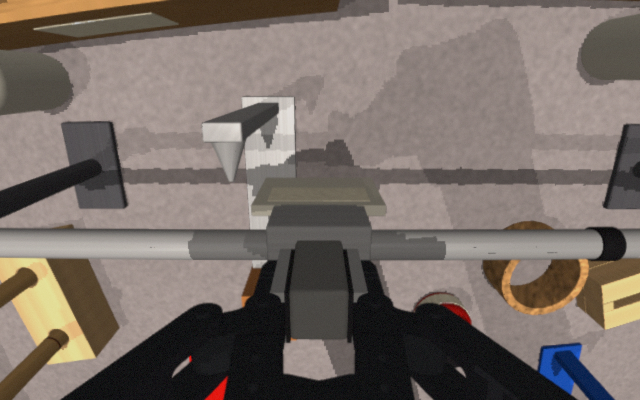

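The carrier is on the rail 47 mm short of the pointer tip, which is at (231,182). I'll measure both in this one view.

```bash
cat > meas.py <<'E'
from h import *
w=load('w6.pkl');o=w['obs'];x=R.from_quat(o['ee_rot']).as_matrix();C=cloud(w);L=(C-o['position'])@x;Z=C[...,2]
# pointer cone: depth z .145-.175 beyond rail
m=(Z>.14)&(Z<.18)&(L[...,1]<-.02)&(L[...,1]>-.06)&(abs(L[...,0])<.08)
v,u=np.nonzero(m)
print('cone px rows',v.min(),v.max())
for vv in range(v.min(),v.max()+1,4):
    uu=u[v==vv]; q=(onz(w,[[ (uu.min()+uu.max())/2,vv]],.16)-o['position'])@x; print(vv,uu.min(),uu.max(),q.round(4))
# hook short leg and grip, plate
for n,mm in dict(leg=(Z>.166)&(Z<.19)&(L[...,1]<-.014)&(L[...,1]>-.019),grip=(Z>.233)&(Z<.243),plate=(Z>.06)&(Z<.135)&(abs(L[...,1]+.0)<.012)).items():
    mm=mm&(abs(L[...,0])<.07); q=L[mm]; print(n,mm.sum(),np.percentile(q[:,0],[1,99]).round(4),np.percentile(q[:,0],[1,99]).mean().round(4),'y',q[:,1].mean().round(4))
E
python3 meas.py
python3 - <<'E'
import sys; sys.path.insert(0,'.')
from h import *
w=load('w6.pkl'); png(cv2.resize(w['img'][90:270,180:400],None,fx=3.3,fy=3.3,interpolation=cv2.INTER_CUBIC),'pics/w6c.png')
E
```

```text
cone px rows 120 180
120 252 252 [[-0.033  -0.0616  0.0413]]
124 244 252 [[-0.0352 -0.0595  0.0413]]
128 202 252 [[-0.0464 -0.0575  0.0413]]
132 202 253 [[-0.0463 -0.0554  0.0413]]
136 203 248 [[-0.0475 -0.0533  0.0413]]
140 203 245 [[-0.0485 -0.0512  0.0413]]
144 212 244 [[-0.0465 -0.049   0.0413]]
148 214 243 [[-0.0464 -0.0469  0.0413]]
152 215 241 [[-0.0469 -0.0447  0.0413]]
156 217 240 [[-0.0468 -0.0426  0.0413]]
160 219 239 [[-0.0467 -0.0404  0.0413]]
164 221 238 [[-0.0466 -0.0382  0.0413]]
168 222 237 [[-0.0467 -0.0359  0.0413]]
172 224 236 [[-0.0466 -0.0337  0.0413]]
176 226 234 [[-0.0468 -0.0314  0.0413]]
180 229 233 [[-0.0464 -0.0292  0.0413]]
leg 1649 [-0.0226  0.0258] 0.0016 y -0.0163
grip 4452 [-0.0175  0.0215] 0.002 y -0.0024
plate 3717 [-0.0425  0.0453] 0.0014 y -0.0032
```

View pics/w6c.png

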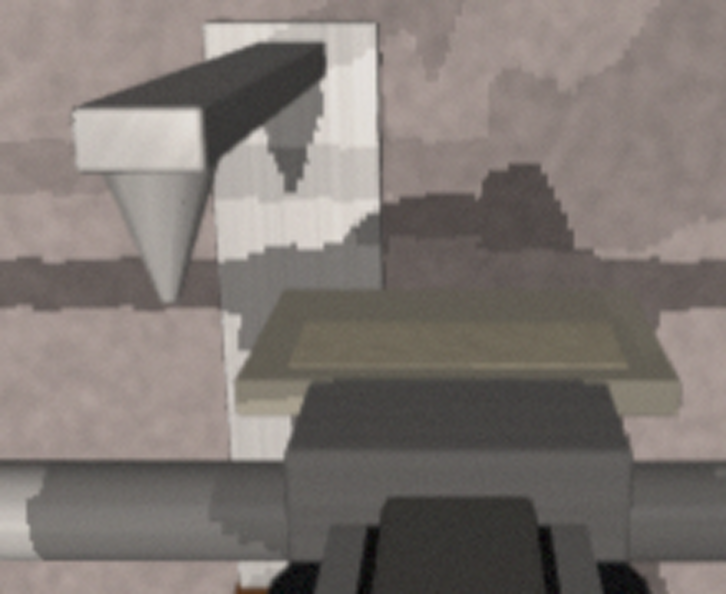

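Emit:
send_rows([
  [[-0.004, 0, 0], 0],
  [[-0.012, 0, 0], 0],
  [[-0.022, 0, 0], 0],
  [[-0.032, 0, 0], 0],
  [[-0.04, 0, 0], 0],
  [[-0.045, 0, 0], 0],
  [[-0.048, 0, 0], 0],
  [[-0.048, 0, 0], 0],
])

```text
clock: 12.7
position: [0.6176, 0.089, 0.2013]
ee_rot: [-0.686, 0.728, -0.0, 0.0]
ft_force: [-0.2, -2.2, 5.6]
grip_width: 0.251
```

```bash
python3 slide.py w7; python3 meas.py
```

```text
[0.61759707 0.08898289 0.20130838] [-0.3065293  -2.32848184  6.06836315] 12.75
-93.43472131444699
-7.242980342651159e-06 [0.61783641 0.08897566] [-0.     -0.0002  0.    ]
cone px rows 126 180
126 298 337 [[ 0.0011 -0.0584  0.0414]]
130 298 337 [[ 0.0011 -0.0563  0.0414]]
134 298 337 [[ 0.0011 -0.0542  0.0414]]
138 298 337 [[ 0.0011 -0.0521  0.0414]]
142 299 336 [[ 0.0011 -0.05    0.0414]]
146 303 332 [[ 0.0011 -0.0479  0.0414]]
150 304 331 [[ 0.0011 -0.0457  0.0414]]
154 306 329 [[ 0.0011 -0.0436  0.0414]]
158 307 328 [[ 0.0011 -0.0414  0.0414]]
162 309 326 [[ 0.0011 -0.0392  0.0414]]
166 310 325 [[ 0.0011 -0.037   0.0414]]
170 312 323 [[ 0.0011 -0.0348  0.0414]]
174 313 322 [[ 0.0011 -0.0325  0.0414]]
178 315 320 [[ 0.0011 -0.0303  0.0414]]
leg 1654 [-0.0226  0.0258] 0.0016 y -0.0163
grip 4447 [-0.0176  0.0221] 0.0023 y -0.0024
plate 3699 [-0.0425  0.0453] 0.0014 y -0.0032
```

View pics/w7.png

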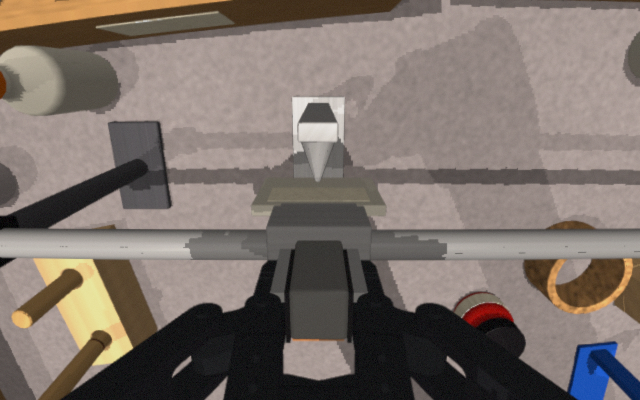

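Pointer tip (317,181) and tag centre (319) agree to about 0.5 mm. I'll take the load off and release.

Emit:
send_rows([
  [[0, 0, -0.0005], 0],
  [[0, 0, -0.0005], 0],
  [[0, 0, -0.0005], 0],
  [[0, 0, -0.0005], 0],
  [[0, 0, -0.0005], 0],
  [[0, 0, -0.0005], 0],
  [[0, 0, -0.0005], 0],
  [[0, 0, -0.0005], 0],
], hand=0.6)

```text
clock: 13.75
position: [0.6178, 0.0875, 0.2013]
ee_rot: [-0.685, 0.728, -0.0, -0.0]
ft_force: [-0.5, 0.0, 0.4]
grip_width: 0.601
```

Emit:
send_rows([
  [[0, 0, -0.01], 0],
  [[0, 0, -0.025], 0],
  [[0, 0, -0.045], 0],
  [[0, 0, -0.065], 0],
  [[0, 0, -0.085], 0],
  [[0, 0, -0.1], 0],
  [[0, 0, -0.11], 0],
  [[0, 0, -0.11], 0],
])

```text
clock: 14.75
position: [0.6181, 0.0877, 0.312]
ee_rot: [-0.685, 0.728, -0.0, 0.0]
ft_force: [-0.6, -0.5, -0.2]
grip_width: 0.6
```

```bash
python3 - <<'E'
from h import *
w=grab('wrist'); save(w,'w8.pkl'); o=manip.get_obs(); p=o['position'];print(p,o['ft_force'],o['clock'],o['grip_width'])
png(w['img'],'pics/w8.png')
x=R.from_quat(o['ee_rot']).as_matrix();C=cloud(w);L=(C-p)@x;Z=C[...,2]
for n,mm in dict(leg=(Z>.166)&(Z<.19)&(L[...,1]<-.014)&(L[...,1]>-.019)&(abs(L[...,0])<.03),grip=(Z>.233)&(Z<.243)&(abs(L[...,0])<.03)).items():
    q=C[mm]; print(n,mm.sum(),L[mm].mean(0),q.mean(0))
rod=np.array([.4564,.3281]); d=np.r_[rod-p[:2],0];print((d@x).round(4),np.degrees(np.arctan2(x[1,0],x[0,0])))
s=grab('side');png(cv2.resize(s['img'][150:310,220:380],None,fx=3.5,fy=3.5,interpolation=cv2.INTER_CUBIC),'pics/s5.png')
E
```

```text
[0.61781459 0.08755039 0.31115611] [ 0.21542438 -0.5610592   0.67404428] 14.8 0.5991680619344046
leg 491 [ 0.0001972  -0.01657077  0.13272591] [0.6343338  0.08632799 0.17842926]
grip 1016 [2.71410114e-05 1.78935290e-03 7.38060897e-02] [0.61602216 0.08762526 0.23735013]
[-0.2302  0.1758 -0.    ] -93.50252121357282
```

View pics/w8.png

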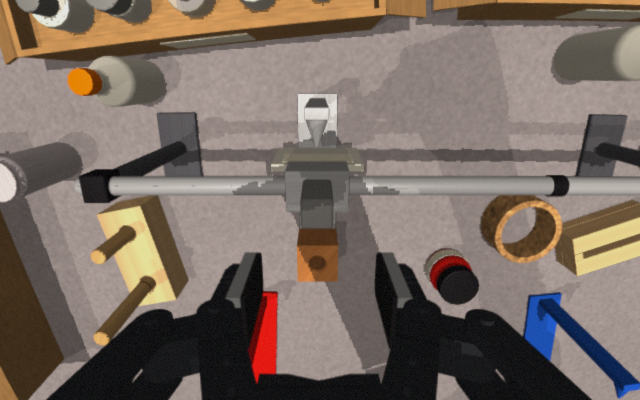

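View pics/s5.png

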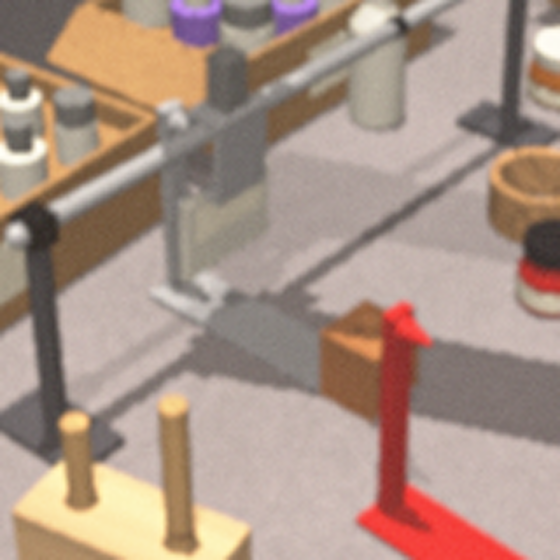

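The carrier hangs on the rail and is released. Is it still in line? I'll check plate and hook against the pointer in the same view, and measure the rods and socket too.

```bash
cat > chk.py <<'E'
from h import *
import sys
w=load(sys.argv[1]);o=w['obs'];C=cloud(w);Z=C[...,2]
rm=np.array([.6116,-.010]);ry=np.array([.0611,.9981]);rx=np.array([.9981,-.0611])
B=np.stack([(C[...,:2]-rm)@rx,(C[...,:2]-rm)@ry],-1)
def ext(n,m):
    q=B[m][:,1]; p=np.percentile(q,[1,99]);print(n,m.sum(),p.round(4),'mid',p.mean().round(4))
near=abs(B[...,1]-.099)<.07
ext('cone',(Z>.14)&(Z<.185)&(B[...,0]>.030)&(B[...,0]<.05)&(abs(B[...,1]-.099)<.02))
ext('leg',(Z>.166)&(Z<.2)&(B[...,0]>.012)&(B[...,0]<.02)&near)
ext('crown',(Z>.189)&(Z<.199)&(B[...,0]>-.02)&(B[...,0]<.02)&near)
ext('griptop',(Z>.23)&(Z<.245)&(abs(B[...,0])<.015)&near)
ext('plate',(Z>.09)&(Z<.132)&(abs(B[...,0])<.012)&near)
E
python3 chk.py w8.pkl
python3 - <<'E'
import sys; sys.path.insert(0,'.')
from h import *
w=load('w8.pkl'); png(cv2.resize(w['img'][80:300,230:400],None,fx=2.7,fy=2.7,interpolation=cv2.INTER_CUBIC),'pics/w8c.png')
E
```

```text
cone 296 [0.0908 0.1057] mid 0.0983
leg 931 [0.0734 0.1219] mid 0.0977
crown 1715 [0.0728 0.1223] mid 0.0975
griptop 1060 [0.0871 0.1081] mid 0.0976
plate 941 [0.0533 0.1419] mid 0.0976
```

View pics/w8c.png

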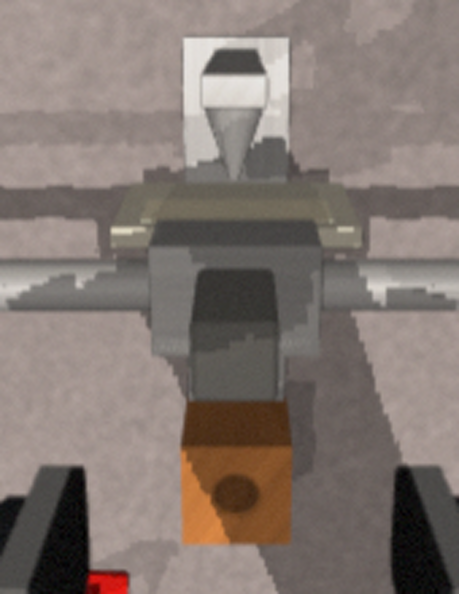

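The tag is within 0.7 mm of the pointer. Now the rod: I'll go above it with the jaws square to the row of holes.

Emit:
send_rows([
  [[-0.01, 0.01, 0], -0.02],
  [[-0.04, 0.03, 0], -0.05],
  [[-0.08, 0.06, 0], -0.1],
  [[-0.12, 0.09, 0], -0.15],
  [[-0.16, 0.12, 0], -0.18],
  [[-0.2, 0.15, 0.01], -0.18],
  [[-0.23, 0.175, 0.03], -0.18],
  [[-0.23, 0.175, 0.04], -0.18],
], hand=0.7)

```text
clock: 15.85
position: [0.4522, 0.3323, 0.2706]
ee_rot: [0.751, -0.66, -0.001, 0.0]
ft_force: [0.6, 0.7, 0.9]
grip_width: 0.698
```

Emit:
send_rows([
  [[0, 0, 0], 0],
  [[0, 0, 0], 0],
  [[0, 0, 0], 0],
  [[0, 0, 0], 0],
  [[0, 0, 0], 0],
  [[0, 0, 0], 0],
  [[0, 0, 0], 0],
  [[0, 0, 0], 0],
])

```text
clock: 16.85
position: [0.4572, 0.3278, 0.2713]
ee_rot: [0.748, -0.664, 0.0, 0.0]
ft_force: [0.2, 0.0, 0.7]
grip_width: 0.704
```

```bash
python3 - <<'E'
from h import *
w8=load('w8.pkl'); print('socket from w8',onz(w8,[[317.0,262.5]],.06))
w=grab('wrist'); save(w,'w9.pkl'); o=w['obs']; p=o['position'];print(p,o['ft_force'],o['clock'],o['grip_width'])
png(w['img'],'pics/w9.png')
x=R.from_quat(o['ee_rot']).as_matrix();C=cloud(w);Z=C[...,2];print('yaw',np.degrees(np.arctan2(x[1,0],x[0,0])))
for n,c,z0,z1,zt in (('long',(.4564,.3281),.153,.17,.16),('short',(.5306,.3374),.108,.122,.115)):
    m=(Z>z0)&(Z<z1)&(np.hypot(C[...,0]-c[0],C[...,1]-c[1])<.03)
    v,u=np.nonzero(m);W=onz(w,np.c_[u,v],zt)[:,:2];(cx,cy),r=cv2.minEnclosingCircle((W*1000).astype(np.float32)); print(n,m.sum(),Z[m].mean(),W.mean(0),cx,cy,r)
    d=np.r_[W.mean(0)-p[:2],0];print('tool d',(d@x).round(4))
# rod shaft near block: slices of height
for z0 in (.06,.08,.10,.12,.14):
    m=(abs(Z-z0)<.006)&(np.hypot(C[...,0]-.4564,C[...,1]-.3281)<.025); print(z0,m.sum(),np.nanmean(C[m],0).round(4))
m=(Z>.042)&(Z<.056)&(np.hypot(C[...,0]-.495,C[...,1]-.335)<.1)
v,u=np.nonzero(m);W=onz(w,np.c_[u,v],.05)[:,:2];print('block',cv2.minAreaRect((W*1000).astype(np.float32)))
E
```

```text
socket from w8 [[0.47917362 0.09638263 0.06      ]]
[0.45720908 0.32782889 0.27128449] [0.21995308 0.04755336 0.65104489] 16.85 0.7035219239660547
yaw -83.1918369926253
long 428 0.1593332134236775 [0.45709385 0.32877547] 457.04608154296875 328.5992736816406 9.4292631149292
tool d [-0.001  0.    -0.   ]
short 378 0.1148450862075193 [0.52986777 0.33868244] 529.7608642578125 338.68426513671875 8.877224922180176
tool d [-0.0022 -0.0734  0.    ]
0.06 37 [0.463  0.3299 0.0603]
0.08 43 [0.4628 0.3293 0.0798]
0.1 57 [0.463  0.3292 0.1001]
0.12 64 [0.4629 0.3292 0.1203]
0.14 80 [0.4629 0.3294 0.1403]
block ((492.7348937988281, 333.59588623046875), (139.02415466308594, 60.306304931640625), 7.738223552703857)
```

View pics/w9.png

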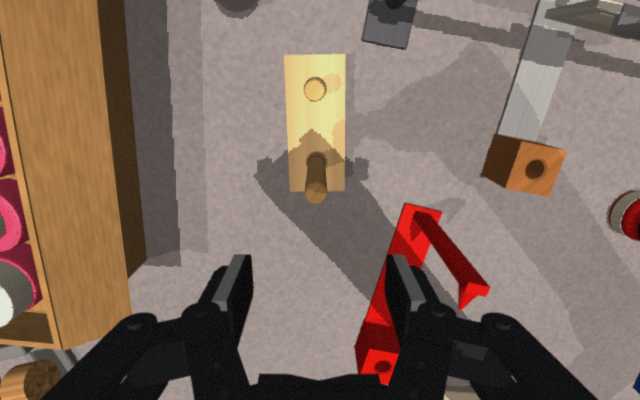

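The longer rod is upright at (315,190). Its top reads z=0.159, at 1 mm in tool x from the tool axis. The shorter one at (315,88) reads z=0.115. Descending to grip.

Emit:
send_rows([
  [[-0.001, 0, 0.02], 0],
  [[-0.001, 0, 0.045], 0],
  [[-0.001, 0, 0.07], 0],
  [[-0.001, 0, 0.095], 0],
  [[-0.001, 0, 0.12], 0],
  [[-0.001, 0, 0.145], 0],
  [[-0.001, 0, 0.16], 0],
  [[-0.001, 0, 0.165], 0],
])

```text
clock: 17.9
position: [0.4569, 0.3286, 0.1057]
ee_rot: [0.748, -0.664, -0.0, 0.0]
ft_force: [0.9, -0.3, -0.1]
grip_width: 0.697
```

Emit:
send_rows([
  [[0, 0, 0], 0],
  [[0, 0, 0], 0],
  [[0, 0, 0], 0],
  [[0, 0, 0], 0],
  [[0, 0, 0], 0],
  [[0, 0, 0], 0],
  [[0, 0, 0], 0],
  [[0, 0, 0], 0],
], hand=0, force=50)

```text
clock: 18.9
position: [0.4576, 0.3292, 0.1072]
ee_rot: [0.748, -0.664, 0.0, -0.001]
ft_force: [1.2, 0.0, 5.9]
grip_width: 0.196
```

Emit:
send_rows([
  [[0, 0, -0.005], 0],
  [[0, 0, -0.015], 0],
  [[0, 0, -0.03], 0],
  [[0, 0, -0.05], 0],
  [[0, 0, -0.07], 0],
  [[0, 0, -0.09], 0],
  [[0, 0, -0.1], 0],
  [[0, 0, -0.1], 0],
])

```text
clock: 19.9
position: [0.4574, 0.329, 0.2072]
ee_rot: [0.748, -0.664, 0.0, -0.001]
ft_force: [-0.5, -0.7, -0.6]
grip_width: 0.199
```

```bash
python3 - <<'E'
from h import *
w=grab('wrist'); save(w,'w10.pkl'); o=w['obs']; p=o['position'];print(p,o['ft_force'],o['clock'],o['grip_width'])
png(w['img'],'pics/w10.png')
s=grab('side');save(s,'s6.pkl');png(cv2.resize(s['img'][150:350,200:360],None,fx=3,fy=3,interpolation=cv2.INTER_CUBIC),'pics/s6.png')
x=R.from_quat(o['ee_rot']).as_matrix()
d=np.r_[np.array([.4791,.0968])-p[:2],0];print('tool d',(d@x).round(4))
E
```

```text
[0.4573959 0.3290232 0.2072254] [-0.5159647  -0.74154481 -0.629007  ] 19.9 0.19888770915208362
tool d [ 2.332e-01  6.000e-03 -1.000e-04]
```

View pics/w10.png

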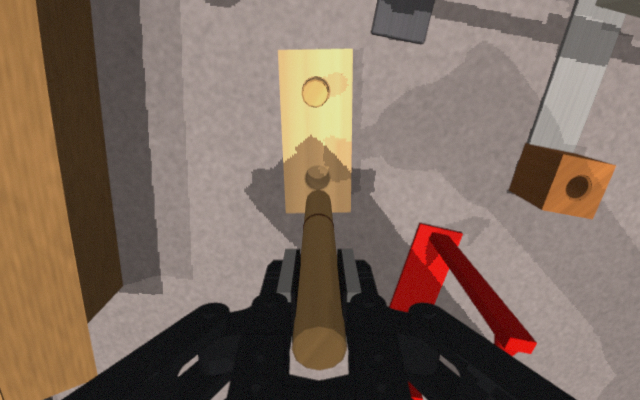

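View pics/s6.png

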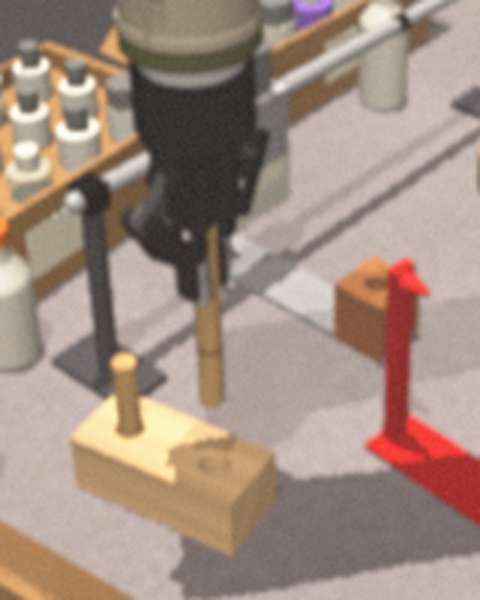

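The rod is held, with the dark line near its foot at (318,215). I'll measure its tilt, and how close the red stand is to my path.

```bash
python3 - <<'E'
from h import *
w=load('w10.pkl');o=w['obs'];p=o['position'];x=R.from_quat(o['ee_rot']).as_matrix();C=cloud(w);L=(C-p)@x;Z=C[...,2]
# per height slices of the rod : visible side centre
for z in np.arange(.115,.255,.015):
    m=(abs(Z-z)<.004)&(abs(L[...,0])<.02)&(abs(L[...,1])<.025)
    if m.sum()>10:
        q=L[m]; print(z.round(3),m.sum(),'x ext',np.percentile(q[:,0],[2,98]).round(4),'y min',np.percentile(q[:,1],3).round(4))
# rod silhouette mids
for v in (200,215,230,245): 
    row=(abs(L[v,:,0])<.02)&(abs(L[v,:,1])<.03)&(Z[v]>.1); u=np.nonzero(row)[0]; print(v,u.min(),u.max(),L[v,(u.min()+u.max())//2].round(4))
t=load('top0.pkl');T=cloud(t);i=t['img'].astype(int);m=(i[...,0]>130)&(i[...,1]<60)&(T[...,2]>.1)&(T[...,2]<.2)&(T[...,0]<.6)&(abs(T[...,1])<.3)
q=T[m];print('red',q.min(0),q.max(0),m.sum())
# socket hole, rect in this view
hsv=w['img'].astype(int); a=hsv[140:225,500:630]; png(cv2.resize(w['img'][140:225,500:630],None,fx=5,fy=5,interpolation=cv2.INTER_CUBIC),'pics/w10c.png')
m=(Z>.052)&(Z<.066)&(np.hypot(C[...,0]-.479,C[...,1]-.097)<.05);v,u=np.nonzero(m);W=onz(w,np.c_[u,v],.06)[:,:2];print('sockblk',m.sum(),cv2.minAreaRect((W*1000).astype(np.float32)))
E
```

```text
0.115 78 x ext [-0.007   0.0093] y min -0.0072
0.13 99 x ext [-0.007   0.0098] y min -0.0071
0.145 116 x ext [-0.0075  0.0097] y min -0.0073
0.16 151 x ext [-0.0076  0.0099] y min -0.0074
0.175 175 x ext [-0.0073  0.0097] y min -0.0073
0.19 227 x ext [-0.007   0.0098] y min -0.0072
0.205 293 x ext [-0.007   0.0099] y min -0.0074
0.22 901 x ext [-0.0192  0.0193] y min -0.0105
0.235 1193 x ext [-0.0191  0.0191] y min -0.0105
0.25 1722 x ext [-0.019   0.0191] y min -0.0127
200 306 330 [ 0.0012 -0.0071  0.0709]
215 305 331 [ 0.0012 -0.0072  0.044 ]
230 303 333 [ 0.0012 -0.0073  0.0226]
245 302 335 [ 0.0012 -0.0073  0.0053]
red [0.36750006 0.1806979  0.16112339] [0.39823258 0.19807161 0.17678362] 54
sockblk 3181 ((478.2905578613281, 99.63298034667969), (59.28458023071289, 52.73408126831055), 86.22203826904297)
```

View pics/w10c.png

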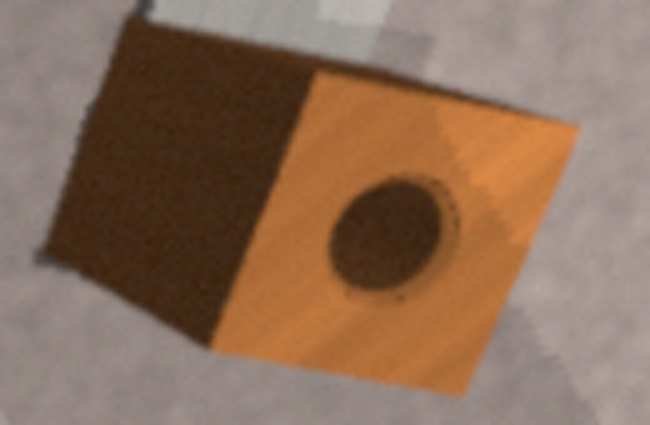

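Emit:
send_rows([
  [[0.01, 0, 0], 0],
  [[0.04, 0.001, 0], 0],
  [[0.08, 0.002, 0], 0],
  [[0.12, 0.003, 0], 0],
  [[0.16, 0.004, 0], 0],
  [[0.2, 0.005, 0], 0],
  [[0.225, 0.005, 0], 0],
  [[0.233, 0.005, 0], 0],
])

```text
clock: 21.0
position: [0.4796, 0.0947, 0.2059]
ee_rot: [0.747, -0.665, -0.0, 0.0]
ft_force: [0.1, -0.0, 0.0]
grip_width: 0.197
```

Emit:
send_rows([
  [[0, 0, 0.01], 0],
  [[0, 0, 0.02], 0],
  [[0, 0, 0.03], 0],
  [[0, 0, 0.035], 0],
  [[0, 0, 0.035], 0],
  [[0, 0, 0.035], 0],
  [[0, 0, 0.035], 0],
  [[0, 0, 0.035], 0],
])

```text
clock: 22.0
position: [0.4799, 0.0968, 0.1715]
ee_rot: [0.748, -0.664, 0.0, -0.0]
ft_force: [0.8, 0.6, 0.8]
grip_width: 0.2
```

```bash
python3 - <<'E'
from h import *
w=grab('wrist'); save(w,'w11.pkl'); o=w['obs']; p=o['position'];print(p,o['ft_force'],o['clock'],o['grip_width'])
png(w['img'],'pics/w11.png')
s=grab('side');save(s,'s7.pkl');png(cv2.resize(s['img'][150:310,240:370],None,fx=3.7,fy=3.7,interpolation=cv2.INTER_CUBIC),'pics/s7.png')
x=R.from_quat(o['ee_rot']).as_matrix();C=cloud(w);L=(C-p)@x;Z=C[...,2]
m=(Z>.052)&(Z<.066)&(np.hypot(C[...,0]-.479,C[...,1]-.097)<.045);v,u=np.nonzero(m);W=(onz(w,np.c_[u,v],.06)-p)@x;rc=cv2.minAreaRect((W[:,:2]*1000).astype(np.float32));print('sockblk tool',m.sum(),rc,cv2.boxPoints(rc))
for z in (.085,.1,.12,.14):
    m=(abs(Z-z)<.004)&(abs(L[...,0])<.02)&(abs(L[...,1])<.025);q=L[m]; print(z,m.sum(),'x ext',np.percentile(q[:,0],[2,98]).round(4),'y min',np.percentile(q[:,1],3).round(4))
E
```

```text
[0.47989337 0.09683133 0.17151916] [0.78264473 0.64207263 0.80623314] 22.0 0.199983028110847
sockblk tool 3341 ((0.26139068603515625, 0.9954776763916016), (51.952571868896484, 53.67045974731445), 10.256715774536133) [[-30.078041  22.776567]
 [-20.521538 -30.03623 ]
 [ 30.600822 -20.785612]
 [ 21.04432   32.027184]]
0.085 88 x ext [-0.0072  0.0094] y min -0.0072
0.1 102 x ext [-0.0068  0.0096] y min -0.0071
0.12 110 x ext [-0.0067  0.009 ] y min -0.0072
0.14 179 x ext [-0.0071  0.0097] y min -0.0072
```

View pics/w11.png

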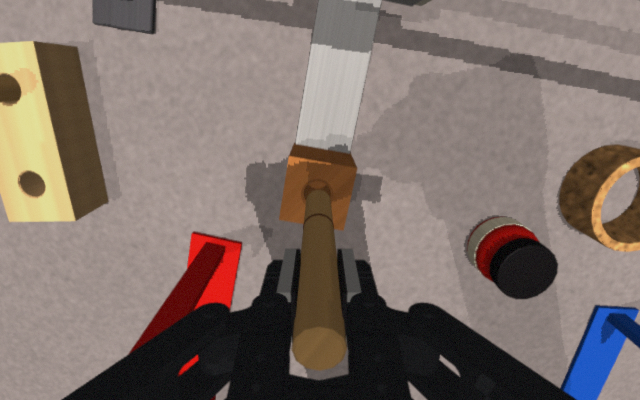

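View pics/s7.png

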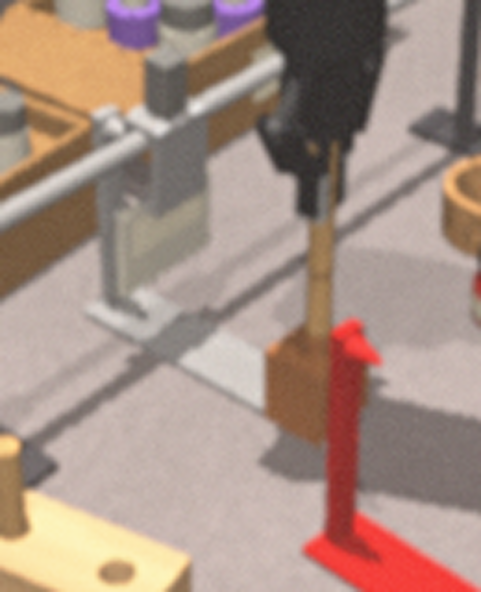

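The rod is over the socket with an offset of about 1 mm: socket centre at tool (0.3,1.0) mm, rod at (1.2,1.7). The short rod still stands in its block. I'll correct and lower.

Emit:
send_rows([
  [[-0.001, -0.0006, 0], 0],
  [[-0.001, -0.0006, 0.005], 0],
  [[-0.001, -0.0006, 0.01], 0],
  [[-0.001, -0.0006, 0.015], 0],
  [[-0.001, -0.0006, 0.02], 0],
  [[-0.001, -0.0006, 0.025], 0],
  [[-0.001, -0.0006, 0.03], 0],
  [[-0.001, -0.0006, 0.03], 0],
])

```text
clock: 23.1
position: [0.48, 0.0978, 0.1409]
ee_rot: [0.748, -0.664, -0.0, 0.0]
ft_force: [0.1, 0.2, -0.9]
grip_width: 0.195
```

Emit:
send_rows([
  [[0, 0, 0.006], 0],
  [[0, 0, 0.012], 0],
  [[0, 0, 0.018], 0],
  [[0, 0, 0.024], 0],
  [[0, 0, 0.029], 0],
  [[0, 0, 0.032], 0],
  [[0, 0, 0.032], 0],
  [[0, 0, 0.032], 0],
])

```text
clock: 24.1
position: [0.4803, 0.0979, 0.1094]
ee_rot: [0.748, -0.664, 0.0, -0.0]
ft_force: [0.7, -0.2, -0.1]
grip_width: 0.197
```

Emit:
send_rows([
  [[0, 0, 0.001], 0],
  [[0, 0, 0.002], 0],
  [[0, 0, 0.003], 0],
  [[0, 0, 0.003], 0],
  [[0, 0, 0.003], 0],
  [[0, 0, 0.003], 0],
  [[0, 0, 0.003], 0],
  [[0, 0, 0.003], 0],
])

```text
clock: 25.1
position: [0.4808, 0.098, 0.1071]
ee_rot: [0.748, -0.664, 0.0, -0.0]
ft_force: [-1.6, -1.1, 8.1]
grip_width: 0.194
```

The force rises at TCP z 0.107, which is the height expected for the bottom. Releasing and retreating.

Emit:
send_rows([
  [[0, 0, 0], 0],
  [[0, 0, 0], 0],
  [[0, 0, 0], 0],
  [[0, 0, 0], 0],
  [[0, 0, 0], 0],
  [[0, 0, 0], 0],
  [[0, 0, 0], 0],
  [[0, 0, 0], 0],
], hand=0.6)

```text
clock: 26.1
position: [0.4802, 0.0979, 0.1063]
ee_rot: [0.748, -0.664, 0.0, 0.0]
ft_force: [0.1, -0.4, 0.8]
grip_width: 0.596
```

Emit:
send_rows([
  [[0, 0, -0.015], 0],
  [[0, 0, -0.035], 0],
  [[0, 0, -0.06], 0],
  [[0, 0, -0.085], 0],
  [[0, 0, -0.11], 0],
  [[0, 0, -0.135], 0],
  [[0, 0, -0.155], 0],
  [[0, 0, -0.16], 0],
])

```text
clock: 27.1
position: [0.4808, 0.0982, 0.2683]
ee_rot: [0.748, -0.664, 0.001, -0.001]
ft_force: [0.3, 0.5, -0.8]
grip_width: 0.6
```

```bash
python3 - <<'E'
from h import *
w=grab('wrist'); save(w,'w12.pkl'); o=w['obs']; p=o['position'];print(p,o['ft_force'],o['clock'],o['grip_width'])
png(w['img'],'pics/w12.png')
s=grab('side');save(s,'s8.pkl');png(cv2.resize(s['img'][150:310,230:370],None,fx=3.7,fy=3.7,interpolation=cv2.INTER_CUBIC),'pics/s8.png')
C=cloud(w);Z=C[...,2]
m=(Z>.13)&(Z<.18)&(np.hypot(C[...,0]-.48,C[...,1]-.098)<.02);print(m.sum(),np.percentile(Z[m],[50,90,99]),C[m&(Z>.155)].mean(0))
E
```

```text
[0.48075672 0.09819347 0.26832471] [ 0.2670071   0.47090063 -0.76614904] 27.1 0.5997303758507586
602 [0.15918772 0.16038829 0.16114774] [0.47993805 0.09696059 0.15944784]
```

View pics/w12.png

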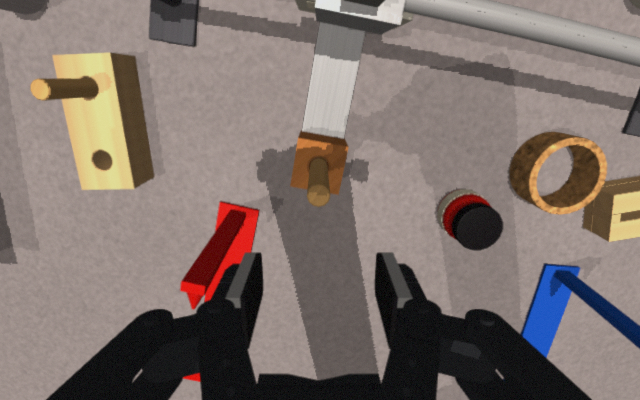

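View pics/s8.png

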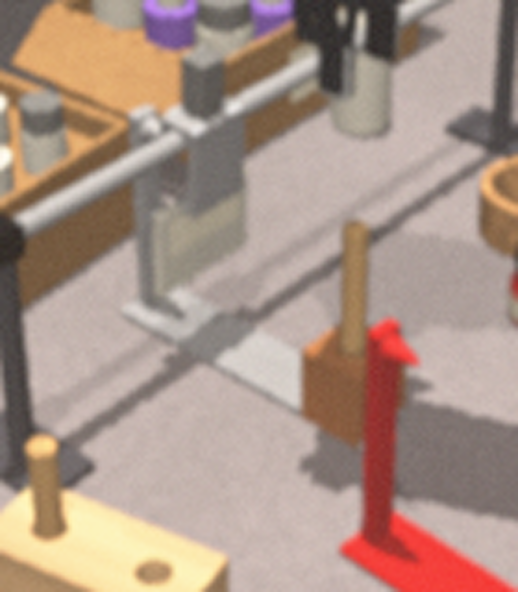

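The rod stands in the socket with its top at z=0.159, which is fully home (160 expected). The short rod is still in its hole. I'll back off for a last check of the tag and the goods.

Emit:
send_rows([
  [[0, 0, -0.02], 0],
  [[0, 0.01, -0.04], 0],
  [[0, 0.02, -0.06], 0],
  [[0, 0.03, -0.08], 0],
  [[0, 0.03, -0.1], 0],
  [[0, 0.03, -0.1], 0],
  [[0, 0.03, -0.1], 0],
  [[0, 0.03, -0.1], 0],
])

```text
clock: 28.2
position: [0.4502, 0.0943, 0.3652]
ee_rot: [0.748, -0.664, -0.001, 0.001]
ft_force: [-0.1, 0.7, -0.1]
grip_width: 0.602
```

```bash
python3 - <<'E'
from h import *
w=grab('wrist'); save(w,'w13.pkl'); print(w['obs']['position'],w['obs']['ft_force'],w['obs']['clock'])
png(w['img'],'pics/w13.png'); t=grab('top');png(t['img'],'pics/t3.png')
E
python3 chk.py w13.pkl
```

```text
[0.45017466 0.09425448 0.36516432] [-0.05349342  0.69676054 -0.05016228] 28.2Traceback (most recent call last):
  File "chk.py", line 9, in <module>
    ext('cone',(Z>.14)&(Z<.185)&(B[...,0]>.030)&(B[...,0]<.05)&(abs(B[...,1]-.099)<.02))
    ~~~^^^^^^^^^^^^^^^^^^^^^^^^^^^^^^^^^^^^^^^^^^^^^^^^^^^^^^^^^^^^^^^^^^^^^^^^^^^^^^^^^
  File "chk.py", line 7, in ext
    q=B[m][:,1]; p=np.percentile(q,[1,99]);print(n,m.sum(),p.round(4),'mid',p.mean().round(4))
                   ~~~~~~~~~~~~~^^^^^^^^^^
    return _quantile_unchecked(
        a, q, axis, out, overwrite_input, method, keepdims, weights)
    return _ureduce(a,
                    func=_quantile_ureduce_func,
    ...<5 lines>...
                    overwrite_input=overwrite_input,
                    method=method)
    r = func(a, **kwargs)
    result = _quantile(arr,
                       quantiles=q,
    ...<2 lines>...
                       out=out,
                       weights=wgt)
    slices_having_nans = np.isnan(arr[-1, ...])
                                  ~~~^^^^^^^^^
IndexError: index -1 is out of bounds for axis 0 with size 0
```

View pics/w13.png

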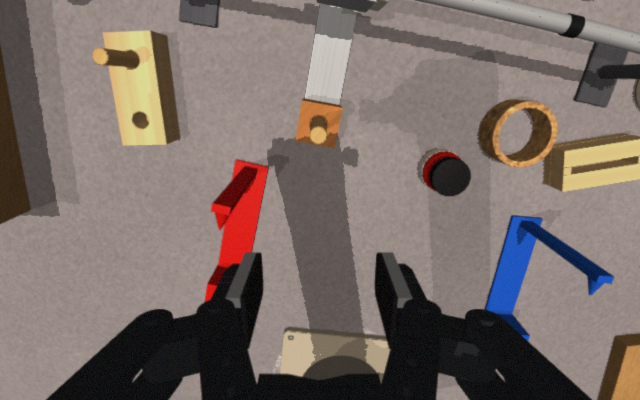

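View pics/t3.png

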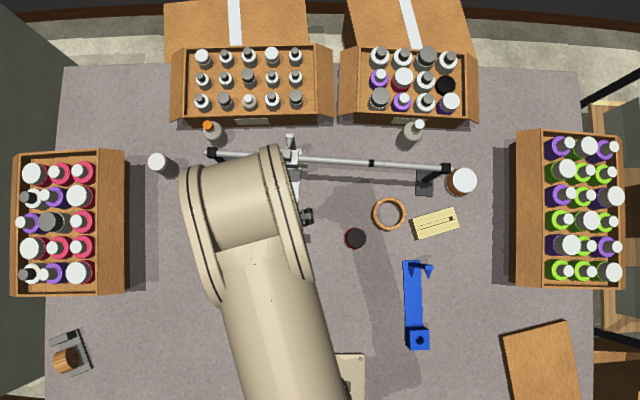

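The goods are all where they were. The tag is outside this wrist view, so I'll move over it for one last look.

Emit:
send_rows([
  [[0, -0.01, 0], 0.02],
  [[0, -0.03, 0], 0.08],
  [[0, -0.06, 0], 0.14],
  [[0, -0.09, 0], 0.18],
  [[0, -0.12, 0], 0.18],
  [[0, -0.14, 0], 0.18],
  [[0, -0.15, 0], 0.18],
  [[0, -0.15, 0], 0.18],
])

```text
clock: 29.3
position: [0.5997, 0.1122, 0.3657]
ee_rot: [-0.685, 0.728, 0.0, -0.0]
ft_force: [0.6, -0.3, 0.1]
grip_width: 0.597
```

Emit:
send_rows([
  [[0, 0, 0], 0],
  [[0, 0, 0], 0],
  [[0, 0, 0], 0],
  [[0, 0, 0], 0],
  [[0, 0, 0], 0],
  [[0, 0, 0], 0],
  [[0, 0, 0], 0],
  [[0, 0, 0], 0],
])

```text
clock: 30.3
position: [0.5994, 0.1121, 0.3663]
ee_rot: [-0.685, 0.728, -0.0, -0.0]
ft_force: [-0.5, 0.2, 0.2]
grip_width: 0.597
```

```bash
python3 - <<'E'
from h import *
w=grab('wrist'); save(w,'w14.pkl'); print(w['obs']['position'],w['obs']['ft_force'],w['obs']['clock'])
png(w['img'],'pics/w14.png')
E
python3 chk.py w14.pkl
```

```text
[0.59939715 0.11212689 0.36629075] [-0.52299085  0.15139562  0.15356947] 30.3
cone 237 [0.0905 0.1056] mid 0.0981
leg 527 [0.0733 0.1217] mid 0.0975
crown 1213 [0.0717 0.1288] mid 0.1003
griptop 769 [0.087  0.1086] mid 0.0978
plate 333 [0.0531 0.1419] mid 0.0975
```

View pics/w14.png

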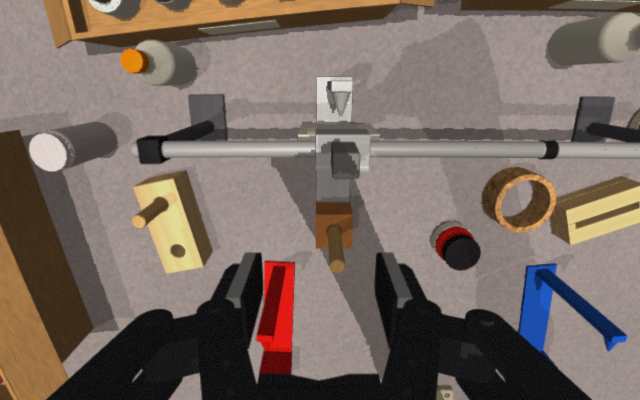

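The tag (342,150) hangs in line with the pointer (340,103) and the rod stands in the socket (335,240). The hand is clear of everything, so I'll hand in.

```bash
python3 -c "
from workcell import manip; print(manip.hand_in())"
```

```text
the job is handed in; nothing more can be done
None
```

The job is done and handed in after about 30 s of the 72 s allowed; the hand-in gave no verdict.

- **Tag carrier:** I lifted it out of its slotted block and hooked it onto the rail between the right-hand post and the dark band. I then slid it about 289 mm along the rail, resting on it all the way, to the pointer, and released it.
- **Longer rod:** I put it foot first into the socket of the wood-and-steel lot stand.

**Last checks:**
- **Tag in line:** the middle of the plate and hook is about 0.6 mm from the pointer along the rail. The crown reading alone came out 2.2 mm off; I put that down to stray rail pixels, because the leg, grip and plate readings all agree.
- **Rod home:** its top is at 159 mm, where 160 mm is expected fully down, and the contact force rose at the right height.
- **Left alone:** the shorter rod still stands in its hole. The jar, tub, tape, can and bottles look untouched in the pictures; I did not measure them again. The hand was clear of everything when I handed in.
- **Forces:** readings at the end of each move stayed under 10 N.

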